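Take the sprung carrying handle off a toolbox with the forked tool

ROBOT

A 6-joint arm with a two-finger parallel gripper is mounted at the origin on a cart in front of the work surface, level with it; the furniture and walls round the work are solid. World frame = base frame: x ahead of the robot, y to its left, z up, the work surface at z = 0. Lengths are in m, angles in rad, forces in N, time in s.
With the tool pointing down it reaches from about 0.4 to 0.925 m from the base axis. Payload 3.4 kg.
Tool frame: the origin (TCP) lies where the fingers leave the gripper's body, on its centre line; the fingertips stand 73 mm ahead of it and the grasp point (between the pads) lies 54 mm ahead of it; x points along the fingers, z is the direction in which the jaws open and shut, and the axes are right-handed (so a half turn about x gives the same grasp; the last joint's range is limited). The gripper opens to 85 mm and grips with 20 to 120 N. Pads are 22 mm wide; open, the fingers measure 114 mm over their backs; the gripper's body (76 mm by 85 mm) begins 54 mm behind the grasp point. The pads swing forward as they close: fully open they stand 13 mm farther back than shut.
Start: joints at [-1.393, 0.307, 1.506, -0, 1.328, -0.073], TCP at [0.143, -0.557, 0.304] pointing down, gripper open.
Joint ranges: [-3.12, 3.12], [-1.05, 2.28], [0.14, 2.33], [-1.42, 4.57], [0.1, 2.73], [-2.68, 2.68]. Speed limits (rad/s): [2.57, 2.57, 3.14, 3.14, 3.14, 3.14].

INTERFACE

Orientations are given as a unit quaternion [w, x, y, z].
In Python, from plant import get_obs, grab_frame, finish_job gives the robot as it stands.
- The arm moves only by the tool step_arm, never from a script. Its argument "steps" is a list of rows, each a list of 3 entries, a list of its own where there are three numbers: the opening, from 0 (shut) to 1 (fully open), then the shift along the tool's x, y, z in m, then the turn about the tool's x in degrees. In form: [[hand, [x, y, z], yaw], ...]. A call has 1 to 5 rows; each row is the pose to reach, as a shift and turn from the pose commanded when the call began, along the tool's axes at that moment; what a row does not reach only later rows make up. A row lasts 1/12 s, in which the tool goes at most 41.7 mm and 7.16 degrees, less where a joint would pass 70% of its speed; a pose out of reach is approached as far as the arm can. A call with a gripper value outside its range is refused whole. The fingers move at their own pace and stop on an object; "newtons" is the grip in N (left out, the last holds). Time passes only in rows, so rows that repeat a pose let the fingers close. It gives the time, the measured TCP pose, the force and the opening at its end, in the units of the state.
- get_obs(): the state, without advancing time (a new reading comes with each control period).
- grab_frame(name): name is "scene" or "top"; returns a dict with "color" (420x560x3 uint8, blue, green, red), "mtx" (3x3 intrinsics, pixels), "R" (3x3) and "t" (3): a world point X has camera coordinates R X + t. Camera axes: x right, y down, z forward; pixel columns grow to the right and rows downward; lengths in m; the calibration is good to about 2 mm. A picture is of the moment at which its call begins. There is no depth.
- finish_job(): hands the job in, once; it reports no verdict.
The state is a dict: "time": time; "q": joint angles; "qd": joint speeds; "effort": joint torques, N m; "ee_pos": TCP position; "tcp_rot": TCP orientation; "contact_force": force on the tool from outside, world axes, zero at the start; "moment": the same for the moment, N m; "opening": finger opening in m.
Only numpy, scipy, OpenCV 4.12 (cv2) and the standard library are available. Lean on these libraries where they do the work, as an engineer would, in place of code of your own. Each camera call takes 0.05 s, during which the arm holds its last target.

TASK

Take the carrying handle off the toolbox: with the forked tool straddling the sprung pin, gently press the pin's flange back until it stops and lift that end out over its lug. Then lay the tool on the bench, draw the handle out of the other lug and lay it in the iron pan without dropping it. Do not bend the pin or wrench the lugs, and leave everything else where it is.

Things in the scene. Friction and masses are not known exactly. Their poses are not given: they have to be found in the camera images.
- toolbox: grey steel toolbox, 160 x 255 x 98 mm, fixed; front (two latches) faces its -x. Origin: under its centre; x to the back, y to its left, z up. Lid top is level at z = 98. On the lid stand two steel lugs in the line x = 0, inner faces at y = -60 and +60, each 22 wide (x), 9 thick, top at z = 141. The handle spans them.
- socket (a point): mouth of the blind socket (7.5 mm bore, 6 deep) in the inner face of the right (-y) lug, at (0, -60, 132) in the toolbox's frame, same axes. The lug's top is 9 mm above it; over 30 N wrenches a lug. The sprung pin sits in this socket; the left lug has the same socket for the fixed pin.
- handle_mid (a point): middle of the handle's wooden grip (20 wide in x, 90 long in y, 18 high). Axes as the toolbox's while the handle is mounted. The pins' axis runs along y, 2 mm above this point. At the left end a 12 mm steel shoulder (face 59.5 from the body's origin) and a fixed 6 mm pin that enters the left socket by 5 mm.
- handle: the carrying handle with its pins, about 0.16 kg. Origin on the pins' axis half-way between the lugs; y along it, from the sprung pin (-y) to the fixed pin (+y). Once the sprung end is out above its lug, the handle comes free when drawn 6 to 9 mm to -y and lifted.
- flange (a point): centre of the outer (-y) face of the sprung pin's flange, a 16 mm disc 4 thick. From it the bare 6 mm pin runs 15.8 on along -y, 10 of it free between flange and right lug: the fork goes there. Pressing the flange to +y draws the pin in.
- pin_end (a point): tip of the sprung pin. At the start it sits 5.8 mm deep in the right socket, so it must come back about 6 mm. Lifted 12 mm or more above the socket it is over the lug and can be let out to rest on the lug's top.
- sprung_pin (a joint): how far the sprung pin is pressed into the handle, m: 0 out, 0.0062 fully in against a solid stop. The spring takes 5 N at first, 11 N fully in. The handle itself first gives about 0.5 mm to +y. The pin only just leaves the socket at the stop; over 17 N at the flange bends it.
- fork_tool: forked tool lying on the bench, 146 long, 0.11 kg. Wooden handle 96 x 16 x 24 (x, y, z), then a flat steel blade 3.5 thick ending in a fork at its +x end. Origin: on the underside below the handle's front end; x towards the fork, z up. The two prongs stand one above the other.
- tool_grip (a point): grip point on the forked tool's wooden handle, 18 mm behind its front end, half-way up (12 mm above the underside); 16 mm wide across y.
- fork_slot (a point): middle of the fork's slot, 55 mm in front of tool_grip at the same height. The slot is 8 mm high and opens to +x, flared at the tips; its bottom is 10 mm behind this point, the tips 12 mm in front. The prongs reach 7.5 mm above and below it, 10 at the tips.
- iron_pan: round grey iron pan, fixed, 300 across at the rim, 52 high, flat floor 210 across and 4 mm thick with a few thin tools lying on it. Origin: under its centre.
- glue_bottle: small white cement bottle with a red nozzle, 145 high, right of and behind the toolbox; leave it alone.
- file_a: half-round file with a grey handle, 205 long, lying at the right; leave it alone.
- nail_jar: clear jar of nails with a grey lid, 60 across, 78 high, behind the toolbox; leave it alone.
- masking_tape: roll of masking tape lying flat, 105 across, 38 high, behind the toolbox; leave it alone.
- shoe_brush: wooden shoe brush, 170 long, 46 high, behind the toolbox; leave it alone.
- awl: awl with a brown wooden handle, 168 long, 32 high, lying in front of the toolbox; leave it alone.
- rubber_heel: black rubber heel blank, 57 x 58 x 9, lying in front of the toolbox; leave it alone.

How it is judged:
On the way, in this order (a step that is already met when the one before it is completed fails the run):
1. the fork holds the sprung pin's flange pressed back (at least 4.5 mm) (value of joint sprung_pin above 0.0045 m and contact force between fork_tool and handle above 1.5 N), for 0.1 s.
2. the sprung pin's tip is lifted out, more than 9 mm above its socket (z of pin_end in the frame of socket above 0.009 m), for 0.1 s.
At the end, for the whole second after the job is handed in: the handle lies at rest in the iron pan (middle of the grip within 100 mm of the pan's centre and below 50 mm), and the forked tool lies at rest flat on the bench (grip point below 22 mm), outside the pan (horizontal distance between handle_mid and iron_pan below 0.1 m and height (world z) of handle_mid below 0.05 m and linear speed of each of handle, fork_tool below 0.02 m/s and height (world z) of tool_grip below 0.022 m and horizontal distance between tool_grip and iron_pan above 0.15 m); the robot touches nothing.
It fails at once if the pin is bent: the tool presses on the handle with over 17 N (contact force between fork_tool and handle above 17 N).
It fails at once if the lugs are wrenched: the handle presses on the toolbox with over 30 N (contact force between handle and toolbox above 30 N).
It fails at once if the handle is dropped or banged into the pan (over 40 N) (contact force between handle and iron_pan above 40 N).
It fails at once if a bystander is moved by over 30 mm (distance of any of glue_bottle, file_a, nail_jar, masking_tape, shoe_brush, awl, rubber_heel from where it was at the start of the episode above 0.03 m).
It also fails if it takes over 64 s, if anything falls off the work surface, if the arm or the gripper's body presses on something with over 40 N, if the wrist force passes 120 N, or if a joint passes its speed limit or range.

## Working session

There is one attempt and no reset: what is moved stays moved. The work goes in short steps, Python scripts to look and compute and a tool call to move; the robot and the scene stay as the last step left them, time stands still between calls to the robot, and variables do not carry over. Pictures are saved under pics/ and viewed, and the job is handed in when it is done.

Besides the shell and the picture viewer there is one more tool, called after "Request:" by a JSON object that holds its "api" and its "payload", one argument or row to a line. step_arm: Moves the arm, as the interface text tells. Its arguments: {"type":"object","properties":{"steps":{"type":"array"},"newtons":{"type":"number"}},"required":["steps"]}

```bash
mkdir -p pics; ls; python3 - <<'E'
from plant import *
import cv2
print(get_obs())
for n in("scene","top"):
    f=grab_frame(n);cv2.imwrite(f"pics/{n}0.png",f["color"]);print(n,f["mtx"],f["R"],f["t"], -f["R"].T@f["t"])
E
```

```text
pics
{'time': 0.0, 'q': array([-1.39349920e+00,  3.07584494e-01,  1.50763454e+00,  1.95577337e-05,
        1.32840764e+00, -7.34635729e-02]), 'qd': array([ 5.44153965e-04, -5.16951048e-04, -1.13955695e-03, -3.88298868e-04,
        5.53056750e-05, -1.94553284e-03]), 'effort': array([ 1.50070042e-03, -4.57547164e+01, -2.51916271e+01, -3.27138068e-04,
        1.33422978e-02,  1.90325596e-05]), 'ee_pos': array([ 0.14258922, -0.55649193,  0.30298896]), 'tcp_rot': array([ 0.55807012,  0.43403654,  0.55912954, -0.43306371]), 'contact_force': array([ 0.1334143 ,  0.0931908 , -0.76275071]), 'moment': array([ 0.06041096, -0.01905896, -0.03503786]), 'opening': 0.08526789099271896}
scene [[405.11132501   0.         273.9310481 ]
 [  0.         405.11132501 206.03253145]
 [  0.           0.           1.        ]] [[-0.75274416 -0.65817861  0.01330949]
 [-0.30636962  0.33235014 -0.89200955]
 [ 0.5826782  -0.6755326  -0.45182056]] [0.41374347 0.26640128 0.80194463] [-0.07421542  0.72551835  0.59446084]
top [[462.31747536   0.         284.32632797]
 [  0.         462.31747536 208.18622693]
 [  0.           0.           1.        ]] [[ 0.00398644 -0.99998114  0.00467184]
 [-0.99486026 -0.00443863 -0.10116005]
 [ 0.10117888 -0.00424456 -0.99485919]] [-0.03097062  0.60311667  1.50880491] [ 0.44748108 -0.02188882  1.56220444]
```

View pics/scene0.png

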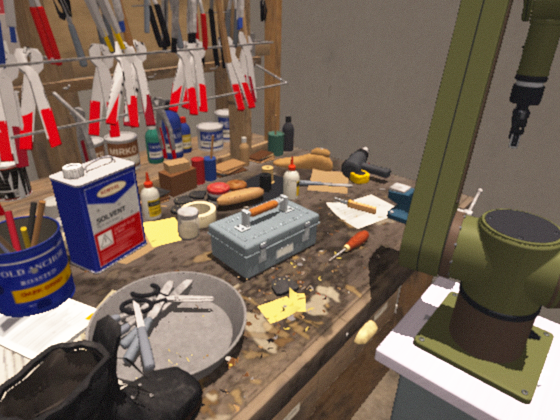

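View pics/top0.png

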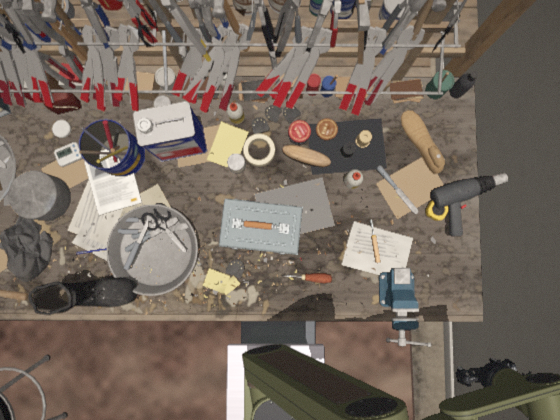

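The top view shows the toolbox at about (260,227), the fork tool on paper near (375,243), the pan near (153,250), and the awl near (310,278). I'll zoom in on these.

```bash
python3 - <<'E'
import cv2
t=cv2.imread("pics/top0.png");s=cv2.imread("pics/scene0.png")
def z(im,x0,y0,x1,y1,k,n):
    cv2.imwrite(n,cv2.resize(im[y0:y1,x0:x1],None,fx=k,fy=k,interpolation=cv2.INTER_CUBIC))
z(t,210,190,310,265,8,"pics/tbox.png")
z(t,335,215,425,275,8,"pics/tfork.png")
z(s,200,180,330,275,6,"pics/sbox.png")
z(s,320,180,420,240,8,"pics/sfork.png")
E
```

```text
(no output)
```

View pics/tbox.png

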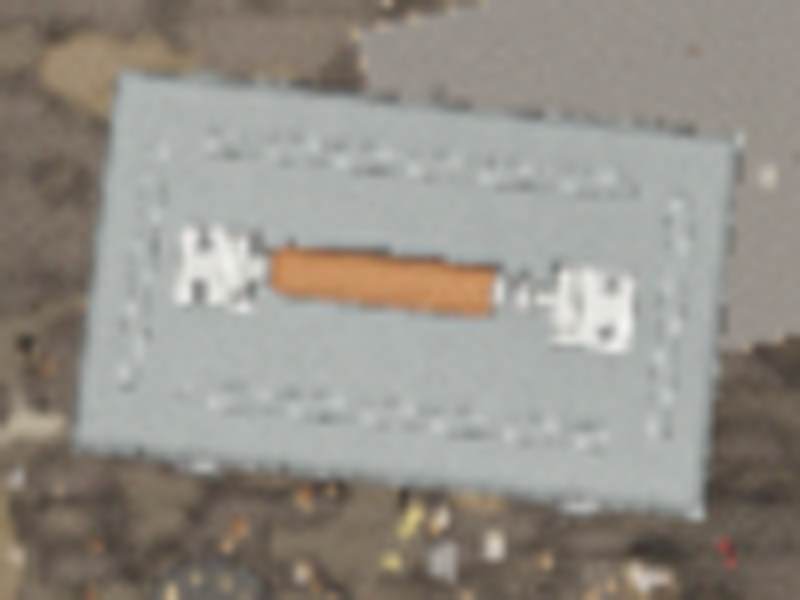

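View pics/tfork.png

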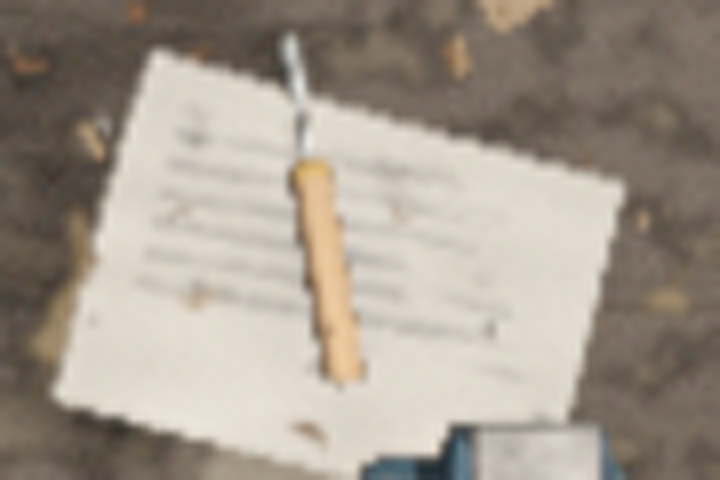

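View pics/sbox.png

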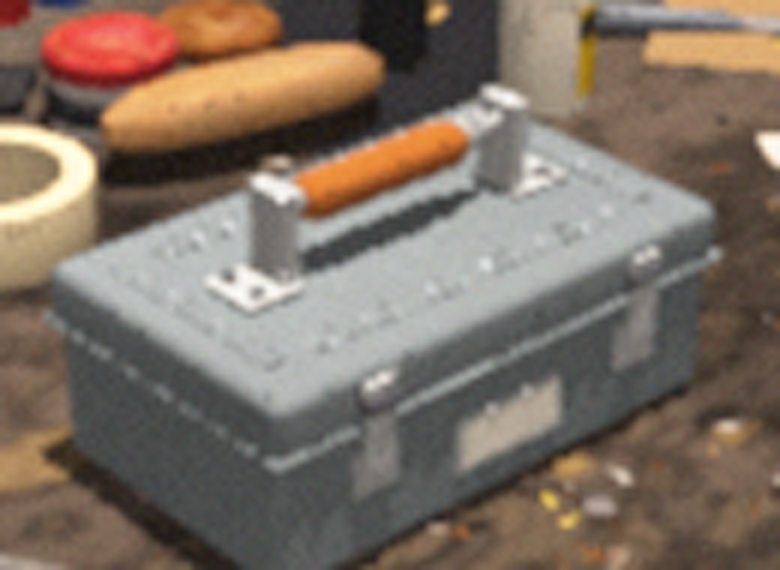

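View pics/sfork.png

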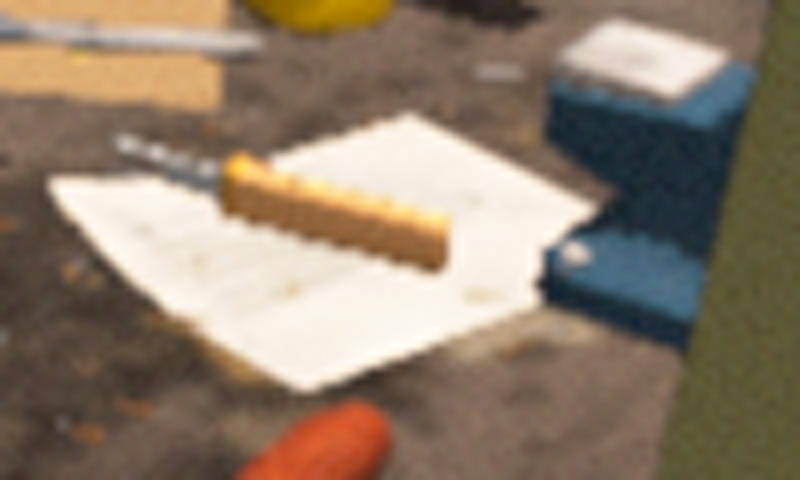

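```bash
cat > h.py <<'E'
import numpy as np,cv2
from plant import *
def ray(f,u,z):
    C=-f["R"].T@f["t"]; d=f["R"].T@np.linalg.solve(f["mtx"],[u[0],u[1],1.]); return C+d*(z-C[2])/d[2]
def proj(f,X):
    c=f["R"]@np.asarray(X)+f["t"]; p=f["mtx"]@c; return p[:2]/p[2]
def tri(f1,u1,f2,u2):
    A=[];b=[]
    for f,u in((f1,u1),(f2,u2)):
        C=-f["R"].T@f["t"]; d=f["R"].T@np.linalg.solve(f["mtx"],[u[0],u[1],1.]);d/=np.linalg.norm(d)
        P=np.eye(3)-np.outer(d,d);A.append(P);b.append(P@C)
    X=np.linalg.lstsq(np.vstack(A),np.hstack(b),rcond=None)[0]
    return X,[np.round(proj(f,X)-u,1) for f,u in((f1,u1),(f2,u2))]
def crop(f,c,h,k,n,pts=()):
    im=f["color"];x0,y0=int(c[0]-h*1.33),int(c[1]-h);x0=max(x0,0);y0=max(y0,0)
    s=im[y0:int(c[1]+h),x0:int(c[0]+h*1.33)]
    s=cv2.resize(s,None,fx=k,fy=k,interpolation=cv2.INTER_CUBIC)
    for p in pts: cv2.circle(s,(int((p[0]-x0+.5)*k),int((p[1]-y0+.5)*k)),2,(0,0,255),-1)
    cv2.imwrite(n,s);print(n,"origin",x0,y0,"k",k,s.shape)
def big(m):
    cs=cv2.findContours(m.astype(np.uint8),cv2.RETR_EXTERNAL,cv2.CHAIN_APPROX_NONE)[0]
    return max(cs,key=cv2.contourArea)
E
python3 - <<'E'
from h import *
T=grab_frame("top");S=grab_frame("scene")
def win(f,x0,y0,x1,y1):
    h=cv2.cvtColor(f["color"],cv2.COLOR_BGR2HSV).astype(int);m=np.zeros(h.shape[:2],bool);m[y0:y1,x0:x1]=1;return h,m
# orange grip
for n,f,w in(("T",T,(225,210,300,245)),("S",S,(240,190,290,225))):
    h,m=win(f,*w);mm=m&(h[...,0]<16)&(h[...,1]>130)&(h[...,2]>90)
    c=big(mm);r=cv2.minAreaRect(c);mo=cv2.moments(mm.astype(np.uint8),True)
    print(n,"orange",mm.sum(),mo["m10"]/mo["m00"],mo["m01"]/mo["m00"],r)
    if n=="T":
        print("mid@139",ray(f,(mo["m10"]/mo["m00"],mo["m01"]/mo["m00"]),.139))
        b=cv2.boxPoints(r);print([np.round(ray(f,p,.135),4) for p in b])
# lid
h,m=win(T,205,190,315,265)
b=T["color"].astype(int)
print(b[230,230],b[245,260],b[192,300], h[230,230],h[245,260],h[192,300])
mm=m&(h[...,0]>70)&(h[...,0]<110)&(h[...,1]>12)&(h[...,2]>120)
mm=cv2.morphologyEx(mm.astype(np.uint8),cv2.MORPH_CLOSE,np.ones((3,3)))
c=big(mm);r=cv2.minAreaRect(c);print("lid",r)
bp=cv2.boxPoints(r);w=np.array([ray(T,p,.098) for p in bp]);print(w,w.mean(0),np.linalg.norm(np.diff(w,axis=0),axis=1))
cv2.imwrite("pics/lidmask.png",mm[190:265,205:315]*255)
# tool wood
for n,f,wd in(("T",T,(368,230,385,266)),("S",S,(346,196,380,216))):
    h,m=win(f,*wd);mm=m&(h[...,0]<30)&(h[...,1]>70)&(h[...,2]>60)
    c=big(mm);r=cv2.minAreaRect(c);print(n,"tool",mm.sum(),r,[np.round(ray(f,p,.024),4) for p in cv2.boxPoints(r)])
E
```

```text
T orange 46 257.39130434782606 224.1304347826087 ((252.5, 222.5), (1.0, 7.0), 90.0)
mid@139 [0.54244921 0.05487395 0.139     ]
[array([0.5492, 0.0811, 0.135 ]), array([0.5493, 0.0595, 0.135 ]), array([0.5462, 0.0594, 0.135 ]), array([0.5461, 0.0811, 0.135 ])]
S orange 339 258.15634218289085 202.41297935103245 ((263.275146484375, 207.2603759765625), (7.307693004608154, 28.615388870239258), 67.38013458251953)
[177 181 174] [181 184 180] [139 146 152] [ 73  10 181] [ 68   6 184] [ 16  22 152]
lid ((279.0, 222.0), (0.0, 0.0), 0.0)
[[ 0.55225198 -0.01140759  0.098     ]
 [ 0.55225198 -0.01140759  0.098     ]
 [ 0.55225198 -0.01140759  0.098     ]
 [ 0.55225198 -0.01140759  0.098     ]] [ 0.55225198 -0.01140759  0.098     ] [0. 0. 0.]
T tool 124 ((375.0989685058594, 248.394287109375), (27.45808219909668, 4.576347351074219), 79.99201965332031) [array([ 0.5146, -0.3154,  0.024 ]), array([ 0.5173, -0.3305,  0.024 ]), array([ 0.428 , -0.3449,  0.024 ]), array([ 0.4253, -0.3299,  0.024 ])]
S tool 261 ((360.8115539550781, 202.85769653320312), (32.18802261352539, 13.857515335083008), 15.255120277404785) [array([ 0.504 , -0.2794,  0.024 ]), array([ 0.5494, -0.3734,  0.024 ]), array([ 0.4403, -0.3859,  0.024 ]), array([ 0.4036, -0.2947,  0.024 ])]
```

```bash
python3 - <<'E'
from h import *
T=grab_frame("top");S=grab_frame("scene")
b=T["color"].astype(int)
m=np.zeros(b.shape[:2],bool);m[190:265,210:312]=1
mm=m&(b[...,2]-b[...,0]<4)&(b[...,1]>130)
mm=cv2.morphologyEx(mm.astype(np.uint8),cv2.MORPH_OPEN,np.ones((5,5)))
c=big(mm);r=cv2.minAreaRect(cv2.convexHull(c));print("lid",r)
bp=cv2.boxPoints(r);w=np.array([ray(T,p,.098) for p in bp]);print(w,w.mean(0),np.linalg.norm(np.diff(w,axis=0),axis=1))
cc=ray(T,r[0],.098);print(cc)
cv2.imwrite("pics/lidmask.png",cv2.resize(mm[190:265,205:315]*255,None,fx=6,fy=6))
m[:]=0;m[215:235,225:285]=1
mm=m&(b[...,2]-b[...,0]>60)
ys,xs=np.nonzero(mm);r=cv2.minAreaRect(big(mm));print("orange",mm.sum(),xs.mean(),ys.mean(),r)
mid=ray(T,(xs.mean(),ys.mean()),.137);print(mid)
s=S["color"].astype(int);m[:]=0;m[190:225,240:285]=1
ms=m&(s[...,2]-s[...,0]>50);ys2,xs2=np.nonzero(ms);print(ms.sum(),xs2.mean(),ys2.mean())
print(tri(T,(xs.mean(),ys.mean()),S,(xs2.mean(),ys2.mean())))
p=cv2.fitLine(np.array([xs,ys]).T.astype(np.float32),cv2.DIST_L2,0,.01,.01).ravel();print(p)
a=ray(T,p[2:]+20*p[:2],.137)-ray(T,p[2:]-20*p[:2],.137);print("yaw from grip",np.degrees(np.arctan2(a[0],-a[1])), a)
# tool
m[:]=0;m[230:266,366:388]=1
mt=m&(b[...,2]-b[...,0]>40)
ys,xs=np.nonzero(mt);p=cv2.fitLine(np.array([xs,ys]).T.astype(np.float32),cv2.DIST_L2,0,.01,.01).ravel();print("tool",mt.sum(),xs.mean(),ys.mean(),p,xs.min(),xs.max(),ys.min(),ys.max())
print(ray(T,(xs.mean(),ys.mean()),.024),ray(T,p[2:]-13*p[:2],.024),ray(T,p[2:]+13*p[:2],.024))
cv2.imwrite("pics/tm.png",cv2.resize(mt[225:270,360:395].astype(np.uint8)*255,None,fx=6,fy=6))
E
```

```text
lid ((260.4583435058594, 226.09983825683594), (78.84423065185547, 47.67951965332031), 5.946863651275635)
[[ 0.47640799  0.17821361  0.098     ]
 [ 0.62720201  0.16523502  0.098     ]
 [ 0.60213229 -0.08484925  0.098     ]
 [ 0.45174776 -0.06928827  0.098     ]] [0.53937251 0.04732778 0.098     ] [0.15135151 0.25133768 0.15118747]
[0.5389734  0.04730307 0.098     ]
orange 152 257.1644736842105 224.5921052631579 ((257.3231506347656, 224.59146118164062), (27.055727005004883, 5.521576881408691), 6.34019136428833)
[0.54115234 0.05566769 0.137     ]
442 256.6764705882353 200.9162895927602
(array([0.54643724, 0.06030668, 0.14700699]), [array([-1.7, -1.9]), array([3.1, 0.3])])
[9.9456137e-01 1.0415189e-01 2.5716446e+02 2.2459210e+02]
yaw from grip -5.739451461761437 [-0.01235153 -0.1228901   0.        ]
tool 145 375.42758620689654 248.3793103448276 [1.6039287e-01 9.8705328e-01 3.7542758e+02 2.4837930e+02] 371 379 235 262
[ 0.47121682 -0.33126856  0.024     ] [ 0.51373128 -0.32500347  0.024     ] [ 0.42893805 -0.3374989   0.024     ]
```

View pics/lidmask.png

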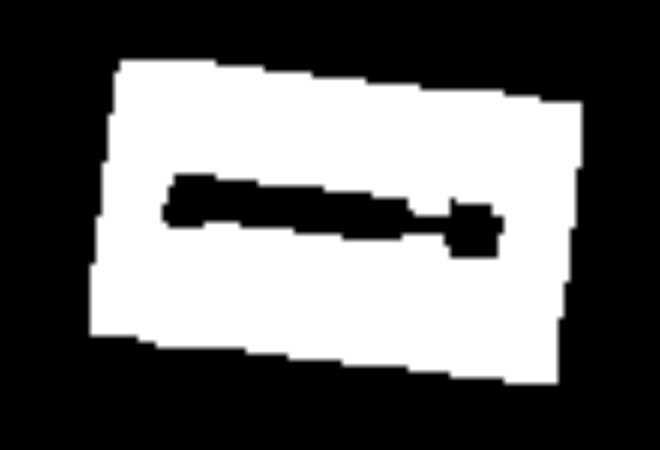

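View pics/tm.png

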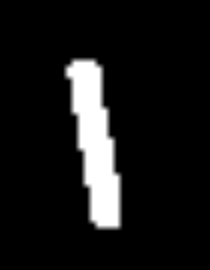

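```bash
cat >> h.py <<'E'
O=np.array([.540,.0475,0]);YAW=np.radians(-5.9)
def tb(p):
    c,s=np.cos(YAW),np.sin(YAW);p=np.asarray(p)/1000.
    return O+np.array([c*p[0]-s*p[1],s*p[0]+c*p[1],p[2]])
E
python3 - <<'E'
from h import *
T=grab_frame("top");S=grab_frame("scene")
P=[(x,y,141) for x in(-11,11) for y in(-69,-60,60,69)]+[(x,y,98) for x in(-80,80) for y in(-127.5,127.5)]+[(0,-50,140),(0,-50,124),(0,-36,139),(0,54,139)]
P=[tb(p) for p in P]
crop(T,(260,227),40,8,"pics/o_t.png",[proj(T,p) for p in P])
crop(S,(262,220),48,6,"pics/o_s.png",[proj(S,p) for p in P])
E
```

```text
pics/o_t.png origin 206 187 k 8 (640, 856, 3)
pics/o_s.png origin 198 172 k 6 (576, 762, 3)
```

View pics/o_t.png

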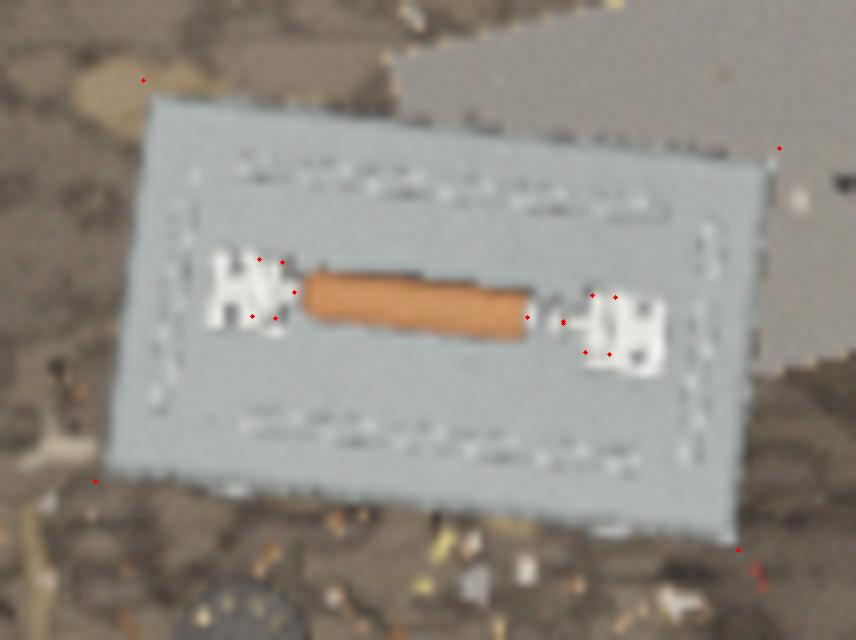

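View pics/o_s.png

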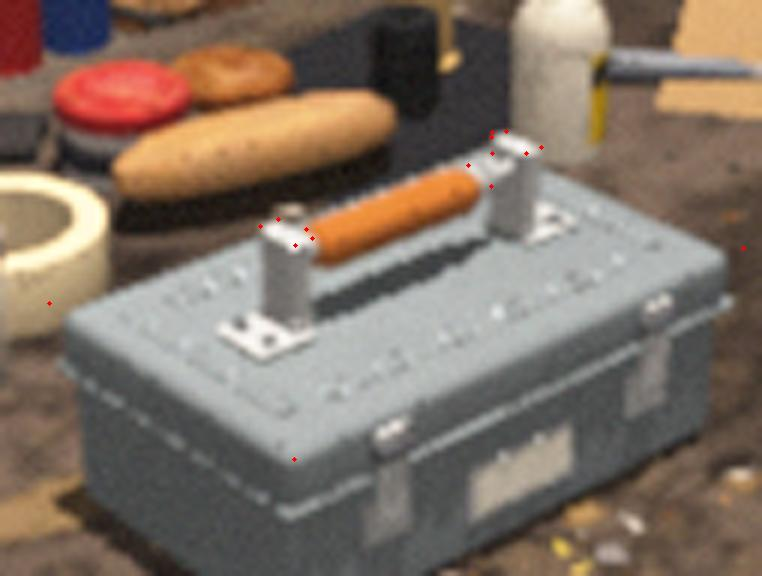

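```bash
cat >> h.py <<'E'
from scipy.spatial.transform import Rotation as Ro
def Rt(o):
    w,x,y,z=o["tcp_rot"];return Ro.from_quat([x,y,z,w]).as_matrix()
def go(target,zdir_deg=None):
    """shift in tool axes to world TCP target; zdir = world heading of tool z (deg)"""
    o=get_obs();R=Rt(o);p=o["ee_pos"]
    print("t",round(o["time"],2),"pos",np.round(p,4),"F",np.round(o["contact_force"],1),"open",round(o["opening"],4),"zhead",round(np.degrees(np.arctan2(R[1,2],R[0,2])),2), "tilt",np.round(R[:,0],3))
    print("shift",np.round(R.T@(np.asarray(target)-p),4))
    if zdir_deg is not None:
        h=np.degrees(np.arctan2(R[1,2],R[0,2]));print("turn about tool x",round((-(zdir_deg-h)+90)%180-90,2))
E
python3 - <<'E'
from h import *
o=get_obs();print(Rt(o).round(3))
go([.500,-.327,.25],98.4)
T=grab_frame("top")
crop(T,(153,250),60,6,"pics/pan.png")
E
```

```text
[[-0.     0.969  0.248]
 [ 0.     0.248 -0.969]
 [-1.     0.    -0.   ]]
t 0.4 pos [ 0.1427 -0.557   0.3038] F [-0.8  0.2  0.1] open 0.0854 zhead -75.63 tilt [-0.  0. -1.]
shift [ 0.0538  0.4032 -0.1341]
turn about tool x 5.97
pics/pan.png origin 73 190 k 6 (720, 954, 3)
```

View pics/pan.png

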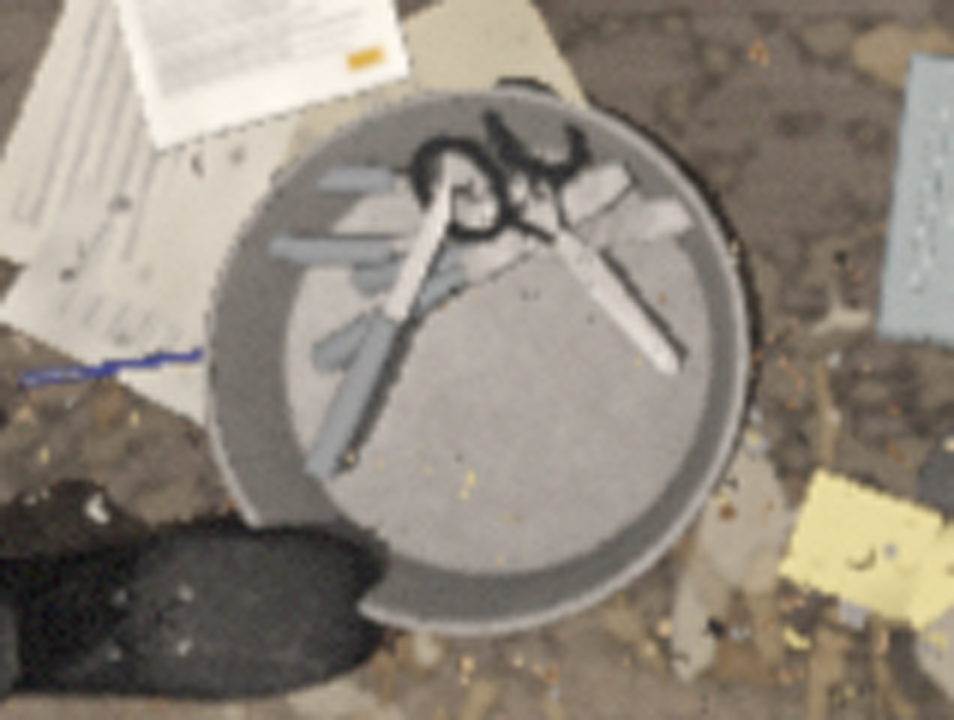

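Request:
{"api": "step_arm", "payload": {
  "steps": [
    [1,[0.03,0.403,-0.134],6],
    [1,[0.03,0.403,-0.134],6],
    [1,[0.03,0.403,-0.134],6],
    [1,[0.03,0.403,-0.134],6],
    [1,[0.03,0.403,-0.134],6]
  ],
  "newtons": 100
}}

```text
time: 0.87
ee_pos: [0.3186, -0.4435, 0.2893]
tcp_rot: [0.535, 0.462, 0.535, -0.462]
contact_force: [-0.0, -0.6, -0.1]
opening: 0.0855
```

```bash
python3 - <<'E'
from h import *
go([.500,-.327,.20],98.4)
E
```

```text
t 0.87 pos [ 0.3186 -0.4435  0.2893] F [-0.  -0.6 -0.1] open 0.0855 zhead -81.68 tilt [ 0. -0. -1.]
shift [ 0.0893  0.1963 -0.089 ]
turn about tool x -0.08
```

Request:
{"api": "step_arm", "payload": {
  "steps": [
    [1,[0.089,0.196,-0.089],0],
    [1,[0.089,0.196,-0.089],0],
    [1,[0.089,0.196,-0.089],0],
    [1,[0.089,0.196,-0.089],0],
    [1,[0.089,0.196,-0.089],0]
  ]
}}

```text
time: 1.28
ee_pos: [0.4808, -0.3391, 0.2092]
tcp_rot: [0.535, 0.462, 0.535, -0.462]
contact_force: [0.3, -0.4, 0.0]
opening: 0.0856
```

Request:
{"api": "step_arm", "payload": {
  "steps": [
    [1,[0.0,0.02,-0.01],0],
    [1,[0.0,0.022,-0.01],0]
  ]
}}

```text
time: 1.45
ee_pos: [0.5028, -0.3241, 0.2083]
tcp_rot: [0.536, 0.462, 0.537, -0.46]
contact_force: [-0.2, 0.5, 0.0]
opening: 0.0853
```

```bash
python3 - <<'E'
from h import *
go([.500,-.327,.11],98.4)
T=grab_frame("top");S=grab_frame("scene")
crop(T,(375,240),40,8,"pics/a_t.png")
crop(S,(360,200),45,7,"pics/a_s.png")
E
```

```text
t 1.45 pos [ 0.5028 -0.3241  0.2083] F [-0.2  0.5  0. ] open 0.0853 zhead -81.39 tilt [ 0.     0.002 -1.   ]
shift [ 0.0983 -0.0032  0.0027]
turn about tool x 0.21
pics/a_t.png origin 321 200 k 8 (640, 856, 3)
pics/a_s.png origin 300 155 k 7 (630, 833, 3)
```

View pics/a_t.png

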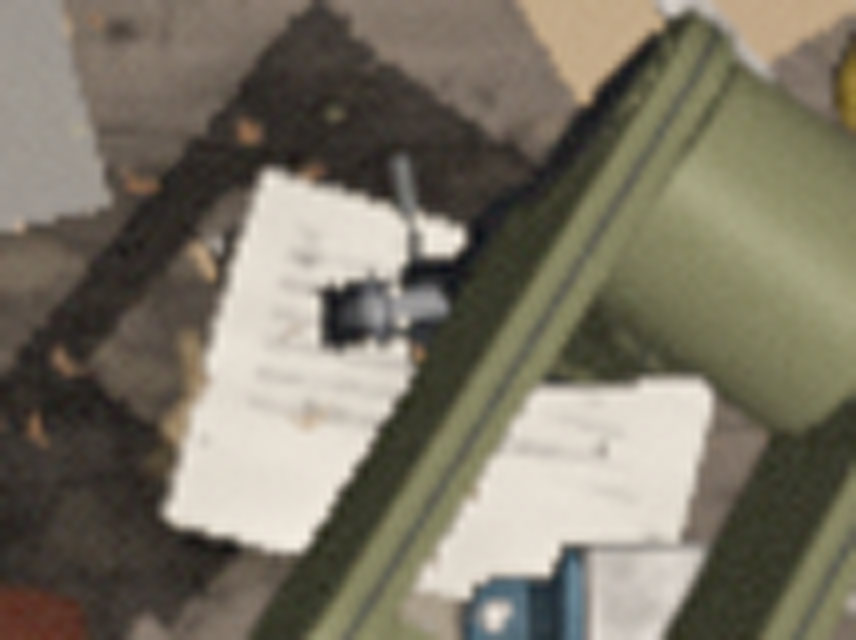

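View pics/a_s.png

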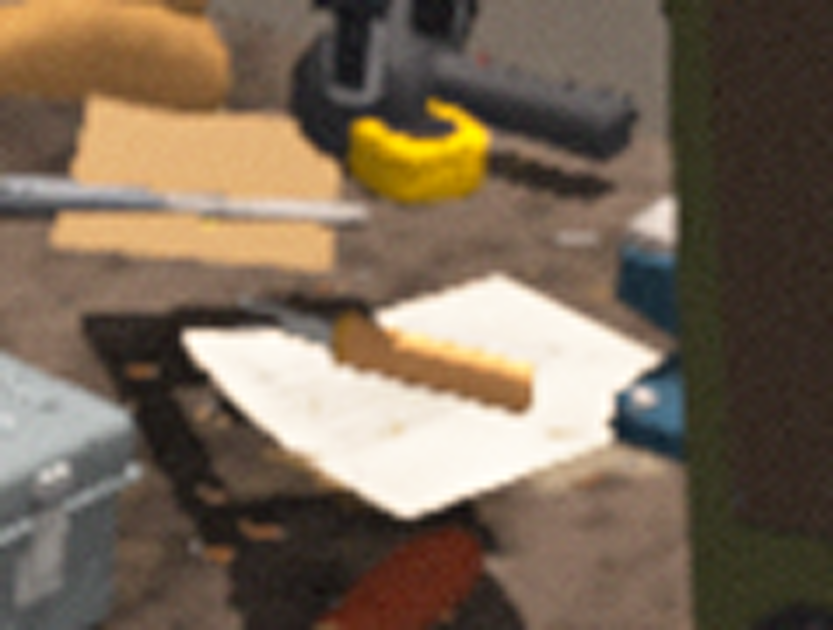

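```bash
python3 - <<'E'
from h import *
S=grab_frame("scene")
for c,z in(((335,357),0),((530,410),0),((340,312),.024),((532,368),.024),((392,325),.024)):
    print(c,z,ray(S,(c[0]/7+300-.5,c[1]/7+155-.5),z).round(4))
E
```

```text
(335, 357) 0 [ 0.5181 -0.3292  0.    ]
(530, 410) 0 [ 0.4244 -0.3434  0.    ]
(340, 312) 0.024 [ 0.5174 -0.3281  0.024 ]
(532, 368) 0.024 [ 0.4233 -0.3371  0.024 ]
(392, 325) 0.024 [ 0.4924 -0.3326  0.024 ]
```

```bash
python3 - <<'E'
from h import *
T=grab_frame("top");S=grab_frame("scene");o=get_obs();R=Rt(o);p=o["ee_pos"]
pts=[p+R@np.array([a,b,c]) for a in(0.06,) for b in(-.011,.011) for c in(-.057,-.0425,.0425,.057)]
g=[np.array([.501,-.327,.024]),np.array([.519,-.324,.024]),np.array([.519,-.324,0.012])]
crop(T,(375,240),40,8,"pics/b_t.png",[proj(T,x) for x in pts+g])
u=proj(S,p);print(u)
crop(S,(u[0],u[1]+30),55,6,"pics/b_s.png",[proj(S,x) for x in pts+g])
E
```

```text
pics/b_t.png origin 321 200 k 8 (640, 856, 3)
[359.33476035 145.29423272]
pics/b_s.png origin 286 120 k 6 (660, 876, 3)
```

View pics/b_t.png

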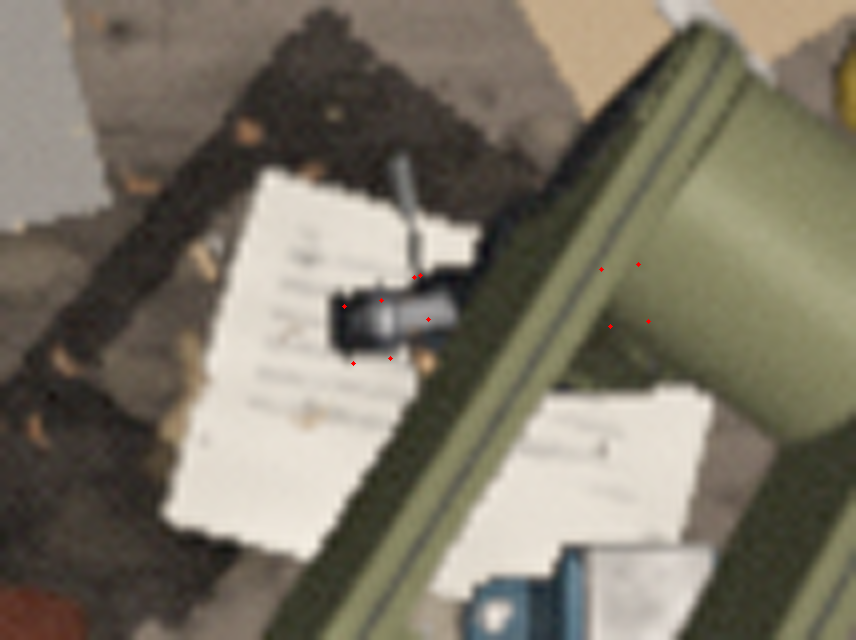

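View pics/b_s.png

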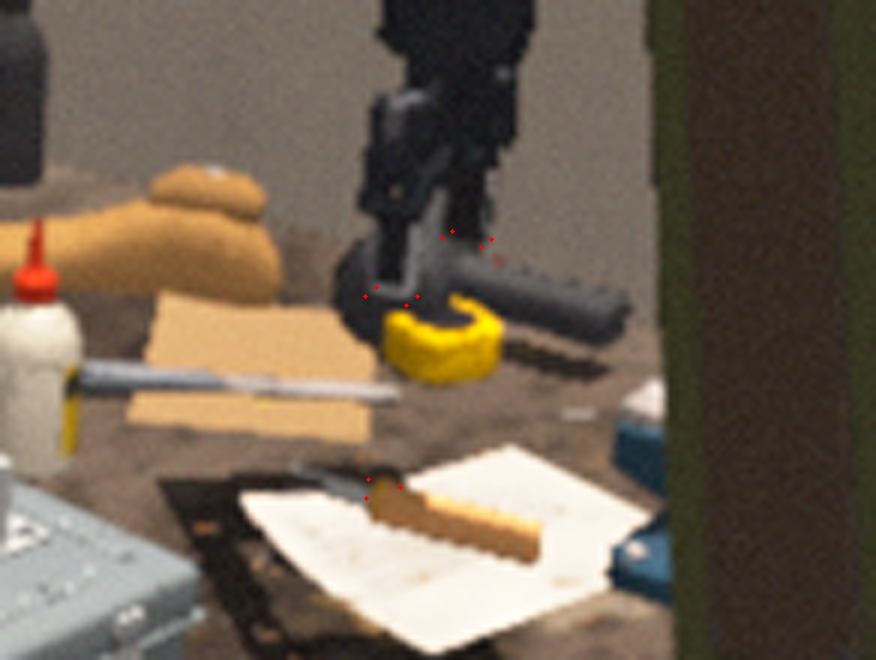

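```bash
python3 - <<'E'
from h import *
go([.499,-.329,.085],98.4)
E
```

```text
t 1.7 pos [ 0.4987 -0.3281  0.2101] F [-0.8 -0.1 -0.3] open 0.0854 zhead -81.69 tilt [-0.    -0.001 -1.   ]
shift [1.251e-01 1.000e-04 9.000e-04]
turn about tool x -0.09
```

Request:
{"api": "step_arm", "payload": {
  "steps": [
    [1,[0.041,0,0.001],0],
    [1,[0.082,0,0.001],0],
    [1,[0.118,0,0.001],0],
    [1,[0.133,0,0.001],0],
    [1,[0.133,0,0.001],0]
  ]
}}

```text
time: 2.12
ee_pos: [0.4962, -0.3277, 0.073]
tcp_rot: [0.532, 0.463, 0.537, -0.463]
contact_force: [-0.8, -0.6, 0.0]
opening: 0.0853
```

Request:
{"api": "step_arm", "payload": {
  "steps": [
    [0,[0,0,0],0],
    [0,[0,0,0],0],
    [0,[0,0,0],0],
    [0,[0,0,0],0],
    [0,[0,0,0],0]
  ],
  "newtons": 60
}}

```text
time: 2.53
ee_pos: [0.5004, -0.3288, 0.0783]
tcp_rot: [0.536, 0.462, 0.534, -0.462]
contact_force: [-0.2, 0.7, -0.5]
opening: 0.0258
```

Request:
{"api": "step_arm", "payload": {
  "steps": [
    [0,[0,0,0],0],
    [0,[0,0,0],0],
    [0,[0,0,0],0]
  ],
  "newtons": 110
}}

```text
time: 2.78
ee_pos: [0.5003, -0.3285, 0.0783]
tcp_rot: [0.536, 0.462, 0.534, -0.462]
contact_force: [-0.4, 0.7, 7.0]
opening: 0.0134
```

```bash
python3 - <<'E'
from h import *
go([.499,-.329,.085],98.4)
E
```

```text
t 2.78 pos [ 0.5003 -0.3285  0.0783] F [-0.4  0.7  7. ] open 0.0134 zhead -81.62 tilt [ 0.002 -0.001 -1.   ]
shift [-0.0067 -0.0014  0.0003]
turn about tool x -0.02
```

Request:
{"api": "step_arm", "payload": {
  "steps": [
    [0,[-0.001,0,0],0],
    [0,[-0.002,0,0],0],
    [0,[-0.002,0,0],0]
  ]
}}

```text
time: 3.03
ee_pos: [0.4998, -0.3281, 0.0789]
tcp_rot: [0.535, 0.462, 0.535, -0.462]
contact_force: [-0.5, -0.5, -0.7]
opening: 0.0135
```

```bash
python3 - <<'E'
from h import *
go([.499,-.329,.085],98.4)
S=grab_frame("scene");u=proj(S,get_obs()["ee_pos"]-[0,0,.05])
crop(S,u,45,7,"pics/c_s.png")
T=grab_frame("top")
crop(T,(375,240),40,8,"pics/c_t.png")
E
```

```text
t 3.03 pos [ 0.4998 -0.3281  0.0789] F [-0.5 -0.5 -0.7] open 0.0135 zhead -81.62 tilt [ 0. -0. -1.]
shift [-0.0061 -0.0009  0.0008]
turn about tool x -0.02
pics/c_s.png origin 293 154 k 7 (630, 833, 3)
pics/c_t.png origin 321 200 k 8 (640, 856, 3)
```

View pics/c_s.png

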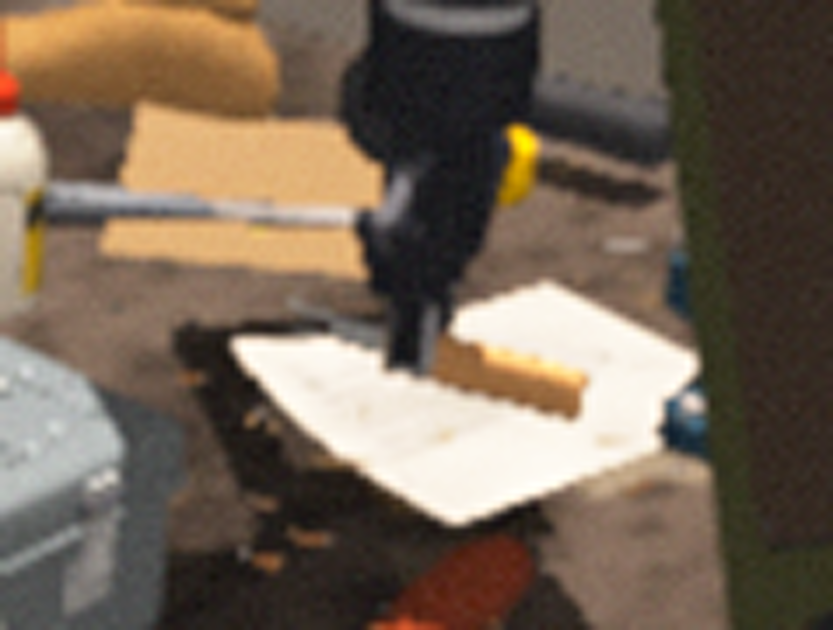

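View pics/c_t.png

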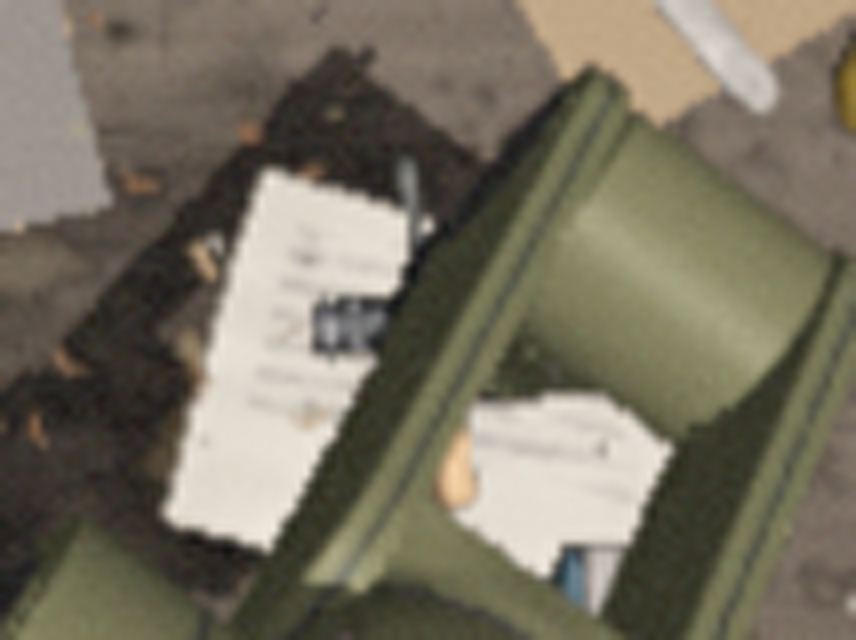

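```bash
python3 - <<'E'
from h import *
t=tb((-100,-55,0));t[2]=.240;print(t)
go(t,90-5.9)
E
```

```text
[0.43487613 0.0030706  0.24      ]
t 3.13 pos [ 0.4997 -0.3281  0.0785] F [-0.1 -0.1 -0.9] open 0.0137 zhead -81.62 tilt [-0.  0. -1.]
shift [-0.1614 -0.0159 -0.3371]
turn about tool x 14.28
```

Request:
{"api": "step_arm", "payload": {
  "steps": [
    [0,[-0.02,0,0],0],
    [0,[-0.06,0,0],0],
    [0,[-0.1,0,0],0],
    [0,[-0.13,0,0],0],
    [0,[-0.161,0,0],0]
  ]
}}

```text
time: 3.55
ee_pos: [0.4996, -0.3281, 0.2412]
tcp_rot: [0.535, 0.462, 0.535, -0.462]
contact_force: [-0.6, -0.7, -1.9]
opening: 0.0132
```

```bash
python3 - <<'E'
from h import *
t=tb((-100,-55,0));t[2]=.240
go(t,90-5.9)
E
```

```text
t 3.55 pos [ 0.4996 -0.3281  0.2412] F [-0.6 -0.7 -1.9] open 0.0132 zhead -81.63 tilt [ 0. -0. -1.]
shift [ 0.0012 -0.0158 -0.337 ]
turn about tool x 14.27
```

Request:
{"api": "step_arm", "payload": {
  "steps": [
    [0,[0,-0.008,-0.16],7],
    [0,[0,-0.016,-0.337],14.3],
    [0,[0,-0.016,-0.337],14.3],
    [0,[0,-0.016,-0.337],14.3],
    [0,[0,-0.016,-0.337],14.3]
  ]
}}

```text
time: 3.97
ee_pos: [0.4586, -0.1221, 0.2395]
tcp_rot: [0.473, 0.525, 0.473, -0.525]
contact_force: [0.6, 0.9, -1.2]
opening: 0.0136
```

```bash
python3 - <<'E'
from h import *
t=tb((-100,-55,0));t[2]=.21
go(t,90-5.9)
E
```

```text
t 3.97 pos [ 0.4586 -0.1221  0.2395] F [ 0.6  0.9 -1.2] open 0.0136 zhead -95.99 tilt [-0.  0. -1.]
shift [ 0.0295 -0.0366 -0.122 ]
turn about tool x -0.09
```

Request:
{"api": "step_arm", "payload": {
  "steps": [
    [0,[0.01,-0.0366,-0.122],0],
    [0,[0.01,-0.0366,-0.122],0],
    [0,[0.02,-0.0366,-0.122],0],
    [0,[0.03,-0.0366,-0.122],0],
    [0,[0.03,-0.0366,-0.122],0]
  ]
}}

```text
time: 4.38
ee_pos: [0.4332, 0.0039, 0.208]
tcp_rot: [-0.473, -0.523, -0.476, 0.525]
contact_force: [-0.4, 0.4, -0.2]
opening: 0.0133
```

Request:
{"api": "step_arm", "payload": {
  "steps": [
    [0,[0,0,0],0],
    [0,[0,0,0],0]
  ]
}}

```text
time: 4.55
ee_pos: [0.4366, 0.0006, 0.21]
tcp_rot: [0.474, 0.525, 0.473, -0.525]
contact_force: [0.5, -0.3, -0.8]
opening: 0.0134
```

```bash
python3 - <<'E'
from h import *
t=tb((-100,-55,0));t[2]=.21
go(t,90-5.9)
o=get_obs();R=Rt(o);p=o["ee_pos"]
pts=[p+R@np.array([.0665+a,b,0]) for a,b in((0,55),(-10,67),(10,67),(0,45))for a,b in((a/1000,b/1000),)]
T=grab_frame("top");S=grab_frame("scene")
crop(T,proj(T,tb((-20,-55,132))),30,10,"pics/d_t.png",[proj(T,x) for x in pts])
crop(S,proj(S,tb((-20,-55,132))),35,9,"pics/d_s.png",[proj(S,x) for x in pts])
E
```

```text
t 4.55 pos [0.4366 0.0006 0.21  ] F [ 0.5 -0.3 -0.8] open 0.0134 zhead -95.95 tilt [ 0.001 -0.001 -1.   ]
shift [ 0.     -0.002  -0.0022]
turn about tool x -0.05
pics/d_t.png origin 236 203 k 10 (600, 800, 3)
pics/d_s.png origin 239 166 k 9 (630, 837, 3)
```

View pics/d_t.png

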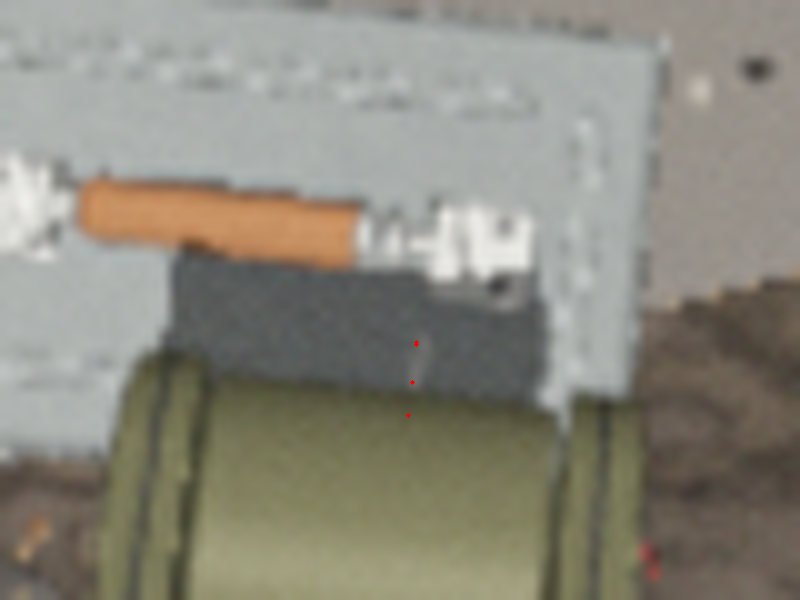

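View pics/d_s.png

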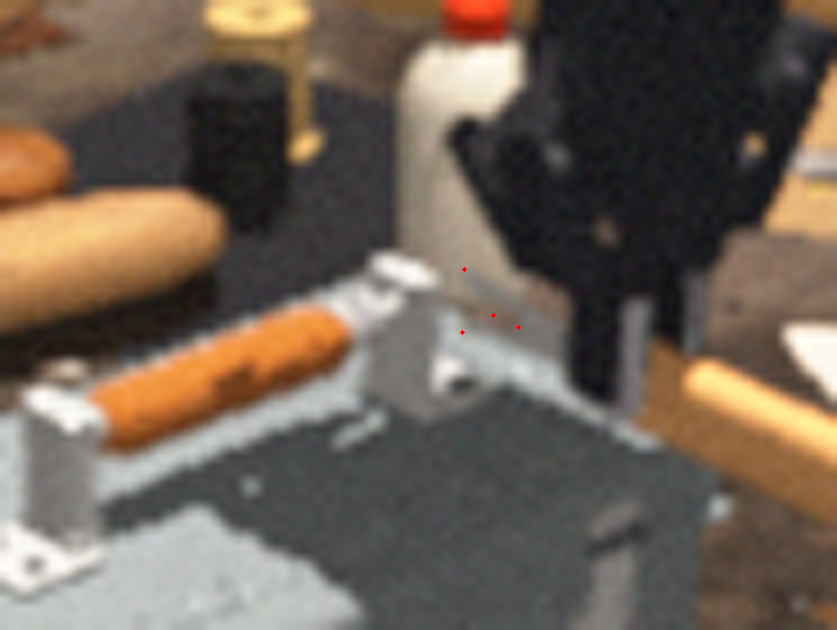

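```bash
python3 - <<'E'
from h import *
t=tb((-80,-55,0));t[2]=.1985
go(t,90-5.9)
E
```

```text
t 4.65 pos [4.369e-01 2.000e-04 2.102e-01] F [ 0.2 -0.2  0.1] open 0.0131 zhead -96.04 tilt [ 0.002 -0.    -1.   ]
shift [ 0.0117  0.0177 -0.0027]
turn about tool x -0.14
```

Request:
{"api": "step_arm", "payload": {
  "steps": [
    [0,[0.006,0.005,-0.0025],0],
    [0,[0.0117,0.0177,-0.0027],0],
    [0,[0.0117,0.0177,-0.0027],0],
    [0,[0.0117,0.0177,-0.0027],0]
  ]
}}

```text
time: 4.98
ee_pos: [0.455, 0.0016, 0.1975]
tcp_rot: [-0.473, -0.525, -0.473, 0.525]
contact_force: [-0.2, -0.3, -2.2]
opening: 0.0132
```

```bash
python3 - <<'E'
from h import *
t=tb((-80,-55,0));t[2]=.1985
go(t,90-5.9)
o=get_obs();R=Rt(o);p=o["ee_pos"]
pts=[p+R@np.array([.0665+a,b,0]) for a,b in((-10,67),(10,67))for a,b in((a/1000,b/1000),)]
T=grab_frame("top");S=grab_frame("scene")
for k in(1,2):
  for f in(T,S): f["color"]=cv2.convertScaleAbs(f["color"],alpha=1.0)
c=proj(T,tb((0,-55,132)));print(c)
crop(T,c,16,18,"pics/e_t.png",[proj(T,x) for x in pts])
crop(S,proj(S,tb((-20,-55,132))),22,13,"pics/e_s.png",[proj(S,x) for x in pts])
E
```

```text
t 4.98 pos [0.455  0.0016 0.1975] F [-0.2 -0.3 -2.2] open 0.0132 zhead -95.98 tilt [-0. -0. -1.]
shift [-0.001  -0.0001  0.0006]
turn about tool x -0.08
[277.53960095 226.98003136]
pics/e_t.png origin 256 210 k 18 (576, 756, 3)
pics/e_s.png origin 256 179 k 13 (572, 767, 3)
```

View pics/e_t.png

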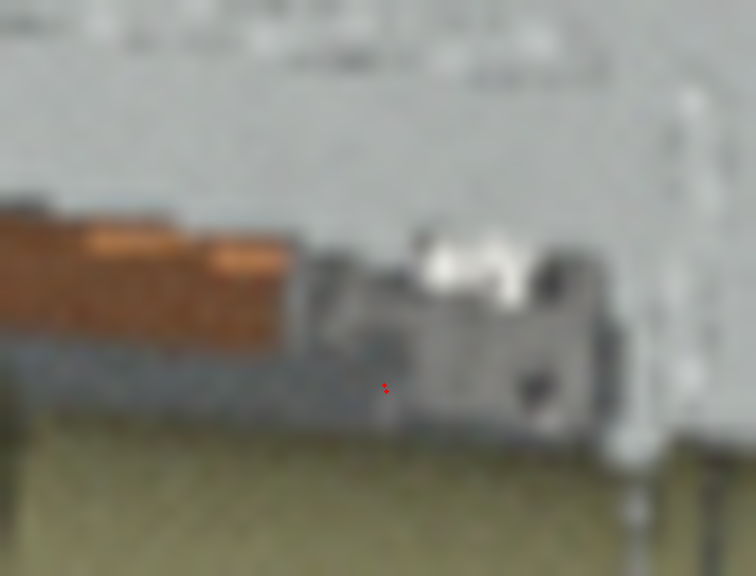

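View pics/e_s.png

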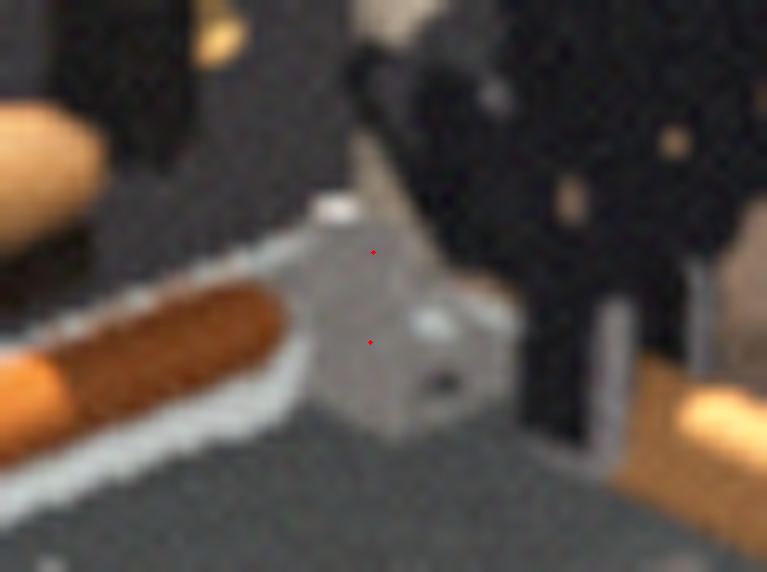

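Request:
{"api": "step_arm", "payload": {
  "steps": [
    [0,[-0.001,0.004,0],0],
    [0,[-0.001,0.008,0],0]
  ]
}}

```text
time: 5.25
ee_pos: [0.4616, 0.0014, 0.1991]
tcp_rot: [-0.473, -0.525, -0.473, 0.525]
contact_force: [0.3, 0.3, -1.2]
opening: 0.0136
```

Request:
{"api": "step_arm", "payload": {
  "steps": [
    [0,[0,0.003,0],0],
    [0,[0,0.006,0],0]
  ]
}}

```text
time: 5.42
ee_pos: [0.4682, 0.0008, 0.1992]
tcp_rot: [0.474, 0.525, 0.473, -0.525]
contact_force: [-0.8, -0.1, -0.3]
opening: 0.0134
```

Request:
{"api": "step_arm", "payload": {
  "steps": [
    [0,[0,0.003,0],0],
    [0,[0,0.006,0],0]
  ]
}}

```text
time: 5.58
ee_pos: [0.4738, 0.0002, 0.1989]
tcp_rot: [-0.473, -0.525, -0.474, 0.525]
contact_force: [0.1, -0.1, -1.7]
opening: 0.0132
```

```bash
python3 - <<'E'
from h import *
t=tb((-55,-55,0));t[2]=.1985
go(t,90-5.9)
E
```

```text
t 5.58 pos [4.738e-01 2.000e-04 1.989e-01] F [ 0.1 -0.1 -1.7] open 0.0132 zhead -95.92 tilt [-0.  0. -1.]
shift [0.0004 0.006  0.0011]
turn about tool x -0.02
```

Request:
{"api": "step_arm", "payload": {
  "steps": [
    [0,[0,0.004,0],0],
    [0,[0,0.007,0],0],
    [0,[0,0.007,0],0]
  ]
}}

```text
time: 5.83
ee_pos: [0.4814, -0.0006, 0.1989]
tcp_rot: [0.474, 0.525, 0.473, -0.525]
contact_force: [-0.5, 0.9, -2.0]
opening: 0.0136
```

```bash
python3 - <<'E'
from h import *
t=tb((-55,-55,0));t[2]=.1985
go(t,90-5.9)
T=grab_frame("top");S=grab_frame("scene")
c=proj(T,tb((0,-55,132)))
crop(T,c,16,18,"pics/f_t.png")
crop(S,proj(S,tb((-20,-55,132))),22,13,"pics/f_s.png")
o=[get_obs()["contact_force"]];print(o)
E
```

```text
t 5.83 pos [ 0.4814 -0.0006  0.1989] F [-0.5  0.9 -2. ] open 0.0136 zhead -95.93 tilt [ 0.001 -0.    -1.   ]
shift [ 0.0004 -0.0016  0.0011]
turn about tool x -0.03
pics/f_t.png origin 256 210 k 18 (576, 756, 3)
pics/f_s.png origin 256 179 k 13 (572, 767, 3)
[array([ 0.39458363,  0.0798782 , -1.62447831])]
```

View pics/f_t.png

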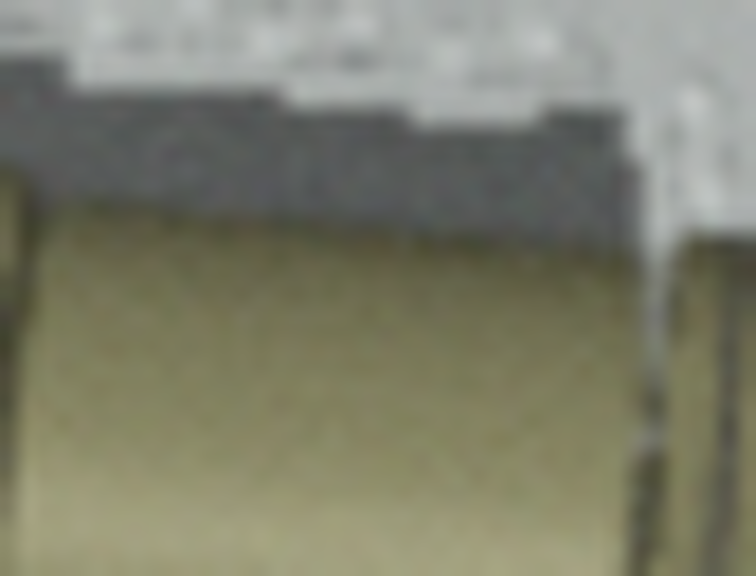

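View pics/f_s.png

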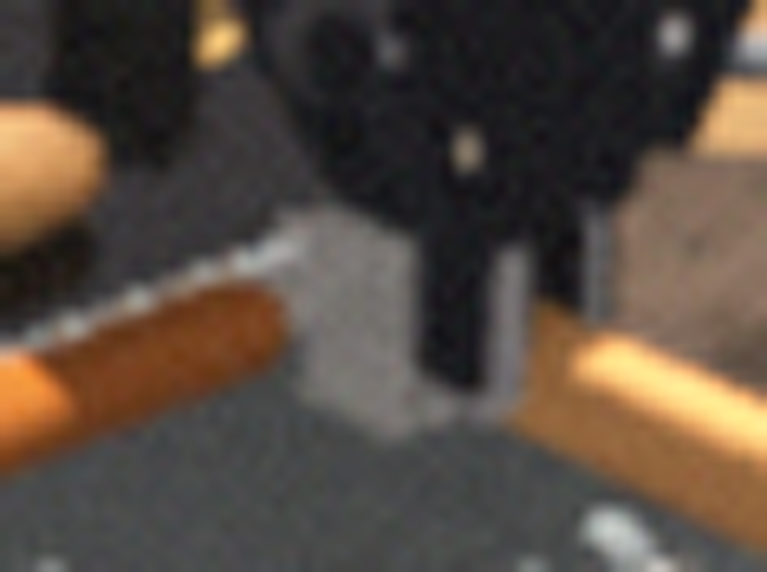

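Request:
{"api": "step_arm", "payload": {
  "steps": [
    [0,[0,0,-0.001],0],
    [0,[0,0,-0.002],0]
  ]
}}

```text
time: 6.1
ee_pos: [0.4806, 0.0014, 0.1989]
tcp_rot: [-0.473, -0.525, -0.473, 0.525]
contact_force: [-0.4, -0.6, -2.2]
opening: 0.0136
```

Request:
{"api": "step_arm", "payload": {
  "steps": [
    [0,[0,0,-0.001],0],
    [0,[0,0,-0.001],0]
  ]
}}

```text
time: 6.27
ee_pos: [0.4807, 0.0027, 0.1989]
tcp_rot: [-0.473, -0.525, -0.474, 0.525]
contact_force: [-0.5, 0.4, -2.1]
opening: 0.0132
```

Request:
{"api": "step_arm", "payload": {
  "steps": [
    [0,[0,0,-0.001],0],
    [0,[0,0,-0.001],0]
  ]
}}

```text
time: 6.43
ee_pos: [0.4809, 0.0036, 0.1989]
tcp_rot: [0.473, 0.525, 0.474, -0.525]
contact_force: [-0.8, 0.6, -1.7]
opening: 0.0135
```

Request:
{"api": "step_arm", "payload": {
  "steps": [
    [0,[0,0,-0.001],0],
    [0,[0,0,-0.001],0]
  ]
}}

```text
time: 6.6
ee_pos: [0.481, 0.0041, 0.1989]
tcp_rot: [-0.474, -0.525, -0.473, 0.525]
contact_force: [-0.0, -2.5, -1.9]
opening: 0.0135
```

Request:
{"api": "step_arm", "payload": {
  "steps": [
    [0,[0,0,-0.001],0],
    [0,[0,0,-0.001],0]
  ]
}}

```text
time: 6.77
ee_pos: [0.4811, 0.0047, 0.1989]
tcp_rot: [-0.474, -0.525, -0.473, 0.526]
contact_force: [-0.8, -4.4, -1.4]
opening: 0.0134
```

Request:
{"api": "step_arm", "payload": {
  "steps": [
    [0,[0,0,-0.001],0],
    [0,[0,0,-0.001],0]
  ]
}}

```text
time: 6.93
ee_pos: [0.4812, 0.0056, 0.1989]
tcp_rot: [-0.474, -0.525, -0.473, 0.526]
contact_force: [-0.9, -6.7, -1.6]
opening: 0.0137
```

Request:
{"api": "step_arm", "payload": {
  "steps": [
    [0,[0,0,-0.001],0],
    [0,[0,0,-0.002],0],
    [0,[0,0,-0.002],0]
  ]
}}

```text
time: 7.18
ee_pos: [0.4813, 0.0072, 0.1989]
tcp_rot: [-0.474, -0.524, -0.473, 0.526]
contact_force: [-1.1, -6.6, -2.0]
opening: 0.0132
```

Request:
{"api": "step_arm", "payload": {
  "steps": [
    [0,[0,0,-0.001],0],
    [0,[0,0,-0.002],0],
    [0,[0,0,-0.002],0]
  ]
}}

```text
time: 7.43
ee_pos: [0.4814, 0.0088, 0.1988]
tcp_rot: [-0.474, -0.524, -0.473, 0.526]
contact_force: [-1.1, -9.3, -1.4]
opening: 0.0132
```

Request:
{"api": "step_arm", "payload": {
  "steps": [
    [0,[0,0,-0.001],0],
    [0,[0,0,-0.001],0]
  ]
}}

```text
time: 7.6
ee_pos: [0.4815, 0.0096, 0.1988]
tcp_rot: [-0.474, -0.524, -0.473, 0.526]
contact_force: [-0.5, -9.4, -1.2]
opening: 0.013
```

Request:
{"api": "step_arm", "payload": {
  "steps": [
    [0,[0,0,-0.0005],0],
    [0,[0,0,-0.001],0]
  ]
}}

```text
time: 7.77
ee_pos: [0.4816, 0.0104, 0.1988]
tcp_rot: [-0.474, -0.524, -0.473, 0.526]
contact_force: [-1.7, -10.3, -2.1]
opening: 0.0131
```

Request:
{"api": "step_arm", "payload": {
  "steps": [
    [0,[0,0,-0.0003],0],
    [0,[0,0,-0.0006],0]
  ]
}}

```text
time: 7.93
ee_pos: [0.4816, 0.0109, 0.1988]
tcp_rot: [-0.474, -0.524, -0.473, 0.526]
contact_force: [-1.1, -11.2, -1.9]
opening: 0.0134
```

Request:
{"api": "step_arm", "payload": {
  "steps": [
    [0,[0,0,-0.0003],0],
    [0,[0,0,-0.0003],0]
  ]
}}

```text
time: 8.1
ee_pos: [0.4816, 0.0111, 0.1988]
tcp_rot: [-0.474, -0.524, -0.473, 0.526]
contact_force: [-1.9, -11.5, -2.5]
opening: 0.0133
```

Request:
{"api": "step_arm", "payload": {
  "steps": [
    [0,[0,0,-0.0003],0],
    [0,[0,0,-0.0003],0]
  ]
}}

```text
time: 8.27
ee_pos: [0.4816, 0.0113, 0.1988]
tcp_rot: [-0.474, -0.524, -0.473, 0.527]
contact_force: [-1.3, -12.1, -2.5]
opening: 0.0136
```

Request:
{"api": "step_arm", "payload": {
  "steps": [
    [0,[0,0,-0.0003],0],
    [0,[0,0,-0.0003],0]
  ]
}}

```text
time: 8.43
ee_pos: [0.4816, 0.0114, 0.1988]
tcp_rot: [-0.474, -0.524, -0.472, 0.527]
contact_force: [-1.0, -11.2, -2.2]
opening: 0.0133
```

```bash
python3 - <<'E'
from h import *
for i in range(3): grab_frame("top");print(get_obs()["contact_force"].round(1),get_obs()["ee_pos"].round(4))
E
```

```text
[ -1.2 -11.4  -2. ] [0.4816 0.0114 0.1988]
[ -1.6 -11.4  -2.6] [0.4816 0.0114 0.1988]
[ -2.5 -12.3  -1.6] [0.4816 0.0114 0.1988]
```

Request:
{"api": "step_arm", "payload": {
  "steps": [
    [0,[0,0,-0.0004],0],
    [0,[0,0,-0.0004],0]
  ]
}}

```text
time: 8.75
ee_pos: [0.4816, 0.0115, 0.1988]
tcp_rot: [-0.475, -0.524, -0.472, 0.527]
contact_force: [-1.2, -11.8, -1.8]
opening: 0.0133
```

Request:
{"api": "step_arm", "payload": {
  "steps": [
    [0,[-0.001,0,0],0],
    [0,[-0.001,0,0],0]
  ]
}}

```text
time: 8.92
ee_pos: [0.4816, 0.0115, 0.1999]
tcp_rot: [-0.475, -0.524, -0.472, 0.527]
contact_force: [-1.3, -13.1, -2.0]
opening: 0.0132
```

Request:
{"api": "step_arm", "payload": {
  "steps": [
    [0,[-0.001,0,0],0],
    [0,[-0.001,0,0],0]
  ]
}}

```text
time: 9.08
ee_pos: [0.4816, 0.0115, 0.2008]
tcp_rot: [-0.475, -0.524, -0.472, 0.527]
contact_force: [-2.0, -12.8, -2.7]
opening: 0.0136
```

Request:
{"api": "step_arm", "payload": {
  "steps": [
    [0,[-0.001,0,0],0],
    [0,[-0.001,0,0],0]
  ]
}}

```text
time: 9.25
ee_pos: [0.4815, 0.0115, 0.2018]
tcp_rot: [-0.474, -0.524, -0.472, 0.527]
contact_force: [-1.2, -13.2, -2.2]
opening: 0.0136
```

Request:
{"api": "step_arm", "payload": {
  "steps": [
    [0,[-0.001,0,0],0],
    [0,[-0.001,0,0],0]
  ]
}}

```text
time: 9.42
ee_pos: [0.4816, 0.0115, 0.2028]
tcp_rot: [-0.474, -0.524, -0.472, 0.527]
contact_force: [-2.0, -12.5, -2.9]
opening: 0.0134
```

Request:
{"api": "step_arm", "payload": {
  "steps": [
    [0,[-0.001,0,0],0],
    [0,[-0.001,0,0],0]
  ]
}}

```text
time: 9.58
ee_pos: [0.4816, 0.0115, 0.2038]
tcp_rot: [-0.474, -0.524, -0.472, 0.527]
contact_force: [-1.5, -12.7, -3.2]
opening: 0.0134
```

Request:
{"api": "step_arm", "payload": {
  "steps": [
    [0,[-0.001,0,0],0],
    [0,[-0.002,0,0],0],
    [0,[-0.003,0,0],0]
  ]
}}

```text
time: 9.83
ee_pos: [0.4815, 0.0115, 0.2067]
tcp_rot: [-0.474, -0.524, -0.472, 0.527]
contact_force: [-1.4, -11.4, -1.5]
opening: 0.0136
```

Request:
{"api": "step_arm", "payload": {
  "steps": [
    [0,[-0.001,0,0],0],
    [0,[-0.002,0,0],0],
    [0,[-0.003,0,0],0]
  ]
}}

```text
time: 10.08
ee_pos: [0.4815, 0.0116, 0.2098]
tcp_rot: [-0.474, -0.524, -0.472, 0.527]
contact_force: [-1.5, -12.6, -2.9]
opening: 0.0134
```

Request:
{"api": "step_arm", "payload": {
  "steps": [
    [0,[-0.001,0,0],0],
    [0,[-0.002,0,0],0],
    [0,[-0.003,0,0],0]
  ]
}}

```text
time: 10.33
ee_pos: [0.4816, 0.0116, 0.2128]
tcp_rot: [-0.474, -0.524, -0.472, 0.527]
contact_force: [-1.7, -12.6, -1.7]
opening: 0.0135
```

```bash
python3 - <<'E'
from h import *
T=grab_frame("top");S=grab_frame("scene")
crop(S,proj(S,tb((0,-10,132))),32,10,"pics/g_s.png")
o=[get_obs()["contact_force"]];print(o)
E
```

```text
pics/g_s.png origin 225 172 k 10 (640, 850, 3)
[array([ -1.7166021 , -11.43748419,  -1.81658334])]
```

View pics/g_s.png

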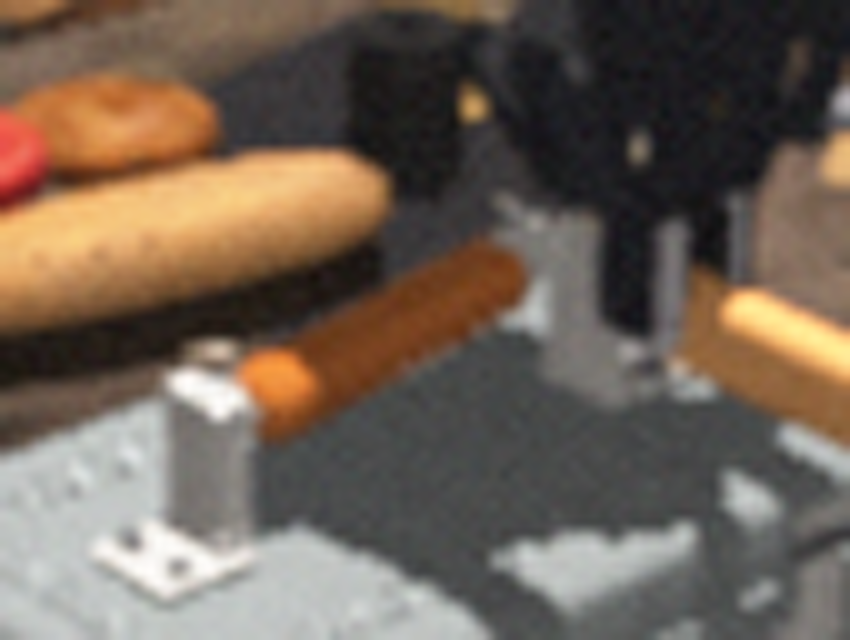

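Request:
{"api": "step_arm", "payload": {
  "steps": [
    [0,[-0.001,0,0],0],
    [0,[-0.0025,0,0],0],
    [0,[-0.0025,0,0],0]
  ]
}}

```text
time: 10.68
ee_pos: [0.4818, 0.0118, 0.2155]
tcp_rot: [-0.475, -0.524, -0.472, 0.527]
contact_force: [-1.7, -11.9, -1.0]
opening: 0.0135
```

Request:
{"api": "step_arm", "payload": {
  "steps": [
    [0,[0,0,0.001],0],
    [0,[0,0,0.002],0],
    [0,[0,0,0.003],0],
    [0,[0,0,0.003],0]
  ]
}}

```text
time: 11.02
ee_pos: [0.4815, 0.0092, 0.2154]
tcp_rot: [-0.474, -0.524, -0.473, 0.526]
contact_force: [-1.1, -9.4, -1.3]
opening: 0.0135
```

Request:
{"api": "step_arm", "payload": {
  "steps": [
    [0,[0,0,0.001],0],
    [0,[0,0,0.002],0],
    [0,[0,0,0.003],0],
    [0,[0,0,0.004],0]
  ]
}}

```text
time: 11.35
ee_pos: [0.4812, 0.0059, 0.2154]
tcp_rot: [-0.474, -0.525, -0.473, 0.526]
contact_force: [-0.3, -6.0, -2.3]
opening: 0.0134
```

Request:
{"api": "step_arm", "payload": {
  "steps": [
    [0,[0,0,0.001],0],
    [0,[0,0,0.002],0],
    [0,[0,0,0.003],0],
    [0,[0,0,0.003],0]
  ]
}}

```text
time: 11.68
ee_pos: [0.4811, 0.0041, 0.2154]
tcp_rot: [-0.473, -0.525, -0.473, 0.525]
contact_force: [-0.5, -3.8, -1.9]
opening: 0.0136
```

Request:
{"api": "step_arm", "payload": {
  "steps": [
    [0,[0,0,0.001],0],
    [0,[0,0,0.002],0],
    [0,[0,0,0.002],0]
  ]
}}

```text
time: 11.93
ee_pos: [0.4809, 0.0027, 0.2155]
tcp_rot: [0.473, 0.525, 0.474, -0.525]
contact_force: [0.2, 0.4, -1.7]
opening: 0.0132
```

Request:
{"api": "step_arm", "payload": {
  "steps": [
    [0,[0.001,0,0],0],
    [0,[0.002,0,0],0],
    [0,[0.002,0,0],0]
  ]
}}

```text
time: 12.18
ee_pos: [0.4807, 0.0025, 0.2132]
tcp_rot: [-0.473, -0.525, -0.474, 0.525]
contact_force: [-0.4, -1.1, -2.3]
opening: 0.0136
```

```bash
python3 - <<'E'
from h import *
go(get_obs()["ee_pos"],90-5.9)
S=grab_frame("scene")
crop(S,proj(S,tb((0,-10,132))),32,10,"pics/i_s.png")
E
```

```text
t 12.18 pos [0.4807 0.0025 0.2132] F [-0.4 -1.1 -2.3] open 0.0136 zhead -95.92 tilt [-0.  0. -1.]
shift [0. 0. 0.]
turn about tool x -0.02
pics/i_s.png origin 225 172 k 10 (640, 850, 3)
```

View pics/i_s.png

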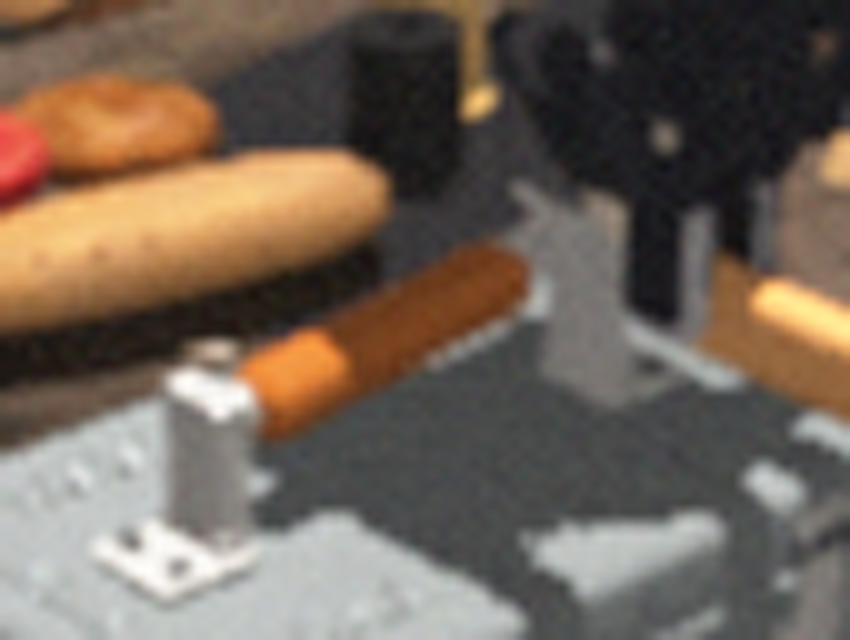

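Request:
{"api": "step_arm", "payload": {
  "steps": [
    [0,[0.001,0,0],0],
    [0,[0.002,0,0],0],
    [0,[0.0026,0,0],0],
    [0,[0.0026,0,0],0]
  ]
}}

```text
time: 12.57
ee_pos: [0.4808, 0.0023, 0.2107]
tcp_rot: [-0.473, -0.525, -0.474, 0.525]
contact_force: [0.8, 0.4, -2.3]
opening: 0.0132
```

```bash
python3 - <<'E'
from h import *
print(get_obs()["contact_force"])
S=grab_frame("scene");print(get_obs()["contact_force"])
crop(S,proj(S,tb((0,-10,132))),32,10,"pics/j_s.png")
S=grab_frame("scene");print(get_obs()["contact_force"])
E
```

```text
[ 0.80970287  0.43056603 -2.30526521]
[-0.69139992  1.05568278 -2.36403408]
pics/j_s.png origin 225 172 k 10 (640, 850, 3)
[-0.8964068  -0.10468905 -1.70939103]
```

View pics/j_s.png

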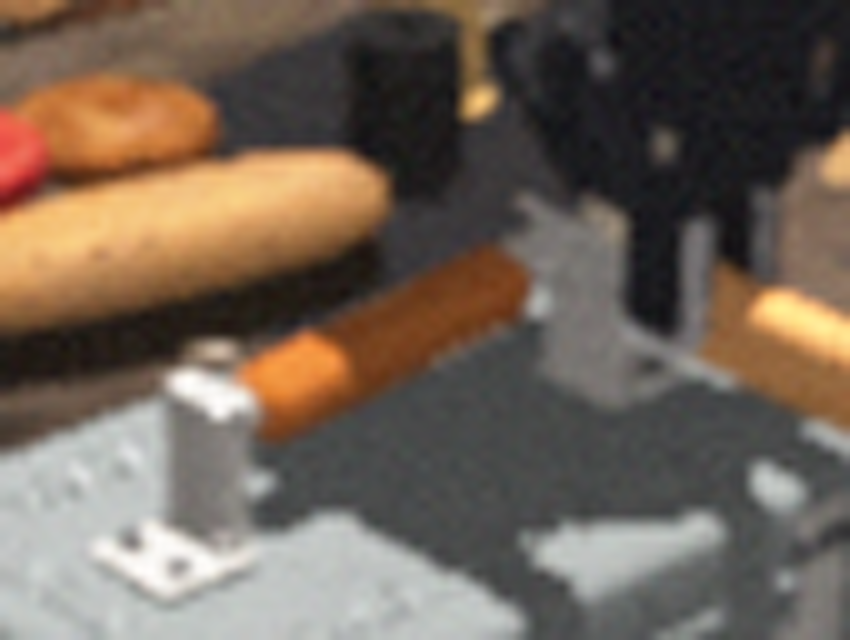

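Request:
{"api": "step_arm", "payload": {
  "steps": [
    [0,[0,-0.005,0],0],
    [0,[0,-0.012,0],0],
    [0,[0,-0.02,0],0],
    [0,[0,-0.03,0],0],
    [0,[0,-0.04,0],0]
  ]
}}

```text
time: 13.08
ee_pos: [0.4396, 0.0067, 0.2108]
tcp_rot: [-0.473, -0.525, -0.474, 0.525]
contact_force: [0.9, -0.4, -1.0]
opening: 0.0134
```

```bash
python3 - <<'E'
from h import *
S=grab_frame("scene");print(get_obs()["contact_force"])
crop(S,proj(S,tb((0,-10,132))),32,10,"pics/k_s.png")
go([.47,-.32,.24],98.4)
E
```

```text
[-3.01317195  0.3947198  -1.70031649]
pics/k_s.png origin 225 172 k 10 (640, 850, 3)
t 13.13 pos [0.4368 0.007  0.2104] F [-3.   0.4 -1.7] open 0.0132 zhead -95.92 tilt [-0.004  0.001 -1.   ]
shift [-0.0299  0.0667  0.3218]
turn about tool x -14.32
```

View pics/k_s.png

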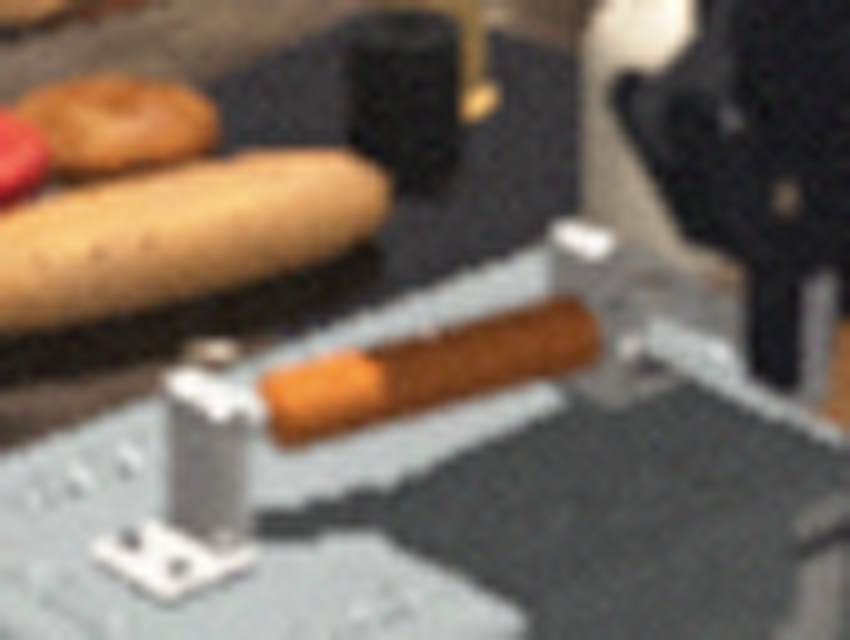

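```bash
python3 - <<'E'
from h import *
o=get_obs();R=Rt(o);p=o["ee_pos"];print(o["contact_force"],p)
pts=[p+R@np.array([.0665+a,b,0]) for a,b in((-10,67),(10,67),(0,45))for a,b in((a/1000,b/1000),)]
T=grab_frame("top");S=grab_frame("scene")
for f in (T,S): f["color"]=cv2.convertScaleAbs(f["color"],alpha=1.8)
crop(T,proj(T,tb((0,0,132))),32,12,"pics/l_t.png",[proj(T,x) for x in pts])
crop(S,proj(S,tb((0,-55,132))),24,14,"pics/l_s.png",[proj(S,x) for x in pts])
print(get_obs()["contact_force"])
E
```

```text
[-3.01317195  0.3947198  -1.70031649] [0.43676229 0.00702769 0.2104309 ]
pics/l_t.png origin 217 193 k 12 (768, 1020, 3)
pics/l_s.png origin 248 175 k 14 (672, 896, 3)
[-0.72873635 -0.07217451 -1.11346819]
```

View pics/l_t.png

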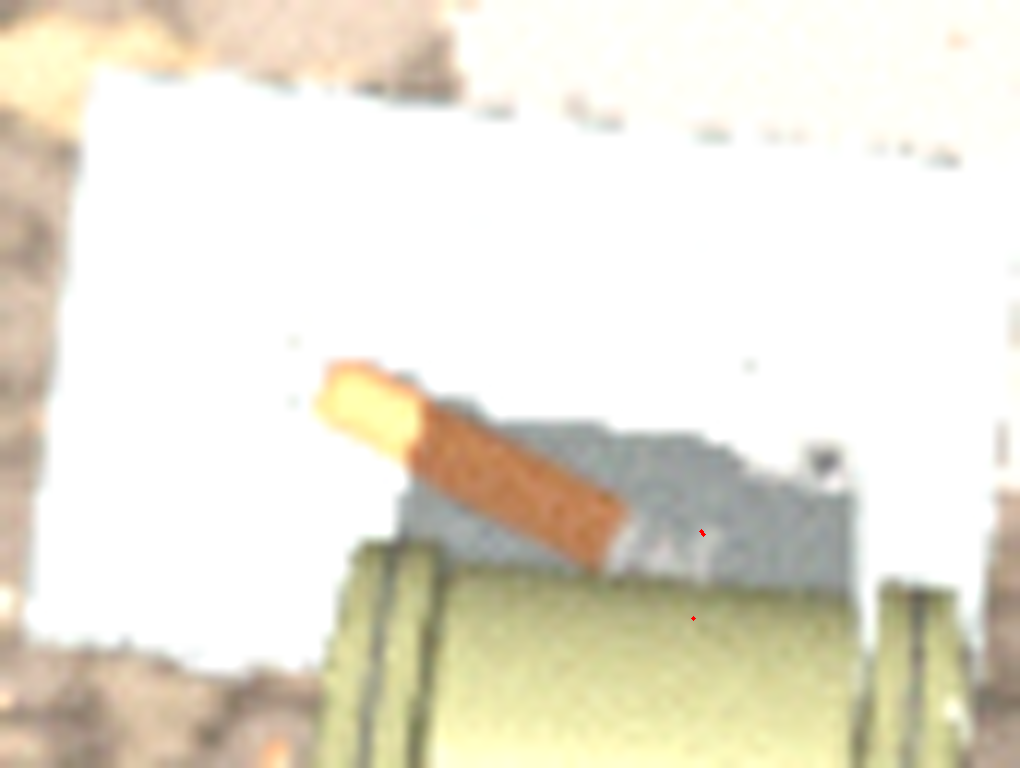

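View pics/l_s.png

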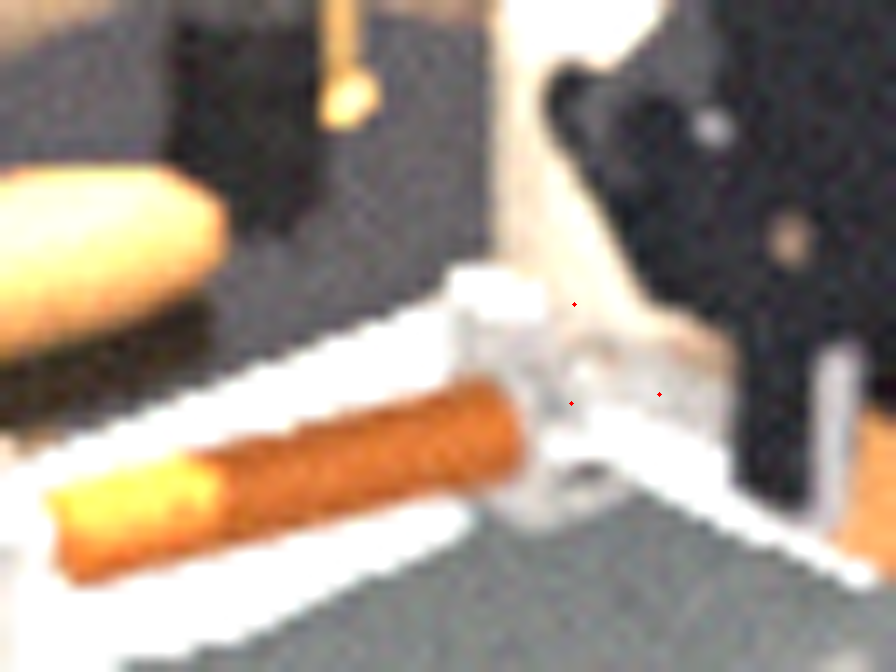

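The fork dragged the sprung end about 40 mm toward -x. In the scene crop the flange shows near (590,365), still inside the prongs, and the left end is still near its lug. I'll raise the fork a little and check that the end follows before bringing it back over the lug.

Request:
{"api": "step_arm", "payload": {
  "steps": [
    [0,[-0.001,0,0],0],
    [0,[-0.003,0,0],0],
    [0,[-0.005,0,0],0],
    [0,[-0.005,0,0],0]
  ]
}}

```text
time: 13.57
ee_pos: [0.442, 0.0064, 0.2164]
tcp_rot: [0.474, 0.526, 0.473, -0.525]
contact_force: [-0.1, -1.4, -2.2]
opening: 0.0131
```

```bash
python3 - <<'E'
from h import *
o=get_obs();R=Rt(o);p=o["ee_pos"];print(o["contact_force"],p)
pts=[p+R@np.array([.0665+a,b,0]) for a,b in((-10,67),(10,67),(0,45))for a,b in((a/1000,b/1000),)]
T=grab_frame("top");S=grab_frame("scene")
for f in (T,S): f["color"]=cv2.convertScaleAbs(f["color"],alpha=1.4)
crop(T,proj(T,tb((0,0,132))),32,12,"pics/m_t.png",[proj(T,x) for x in pts])
crop(S,proj(S,tb((0,-55,132))),24,14,"pics/m_s.png",[proj(S,x) for x in pts])
print(get_obs()["contact_force"])
E
```

```text
[-0.06214435 -1.42903296 -2.22872947] [0.44196509 0.00638887 0.2163676 ]
pics/m_t.png origin 217 193 k 12 (768, 1020, 3)
pics/m_s.png origin 248 175 k 14 (672, 896, 3)
[ 0.55270211  1.04180903 -2.86322298]
```

View pics/m_t.png

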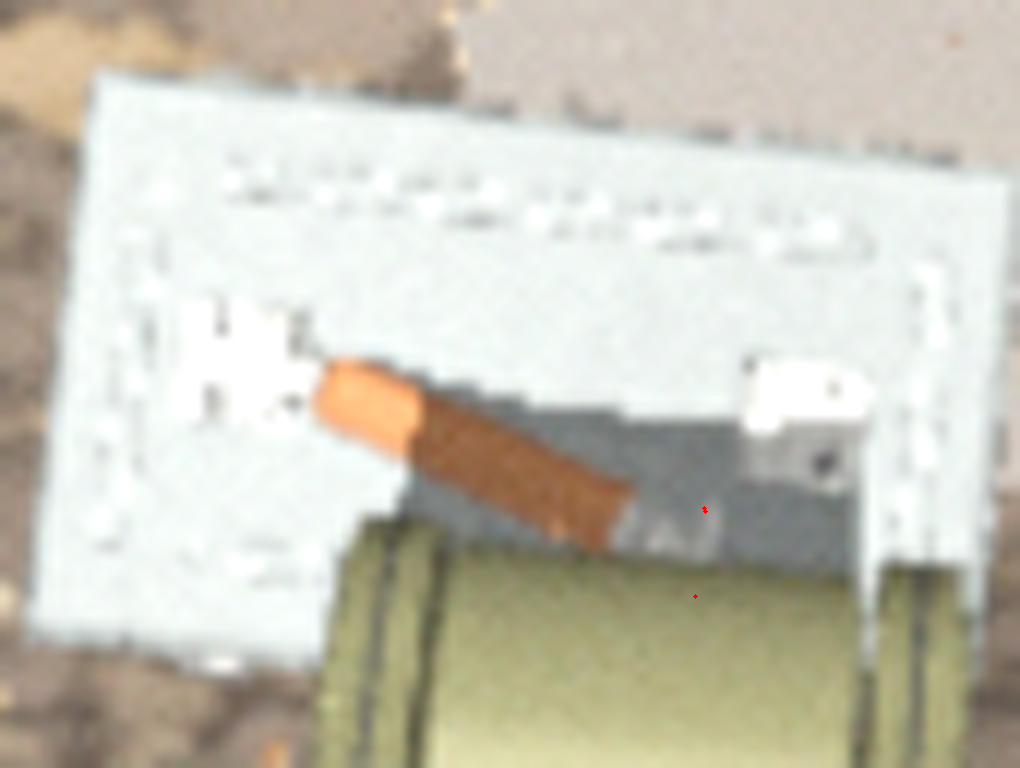

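View pics/m_s.png

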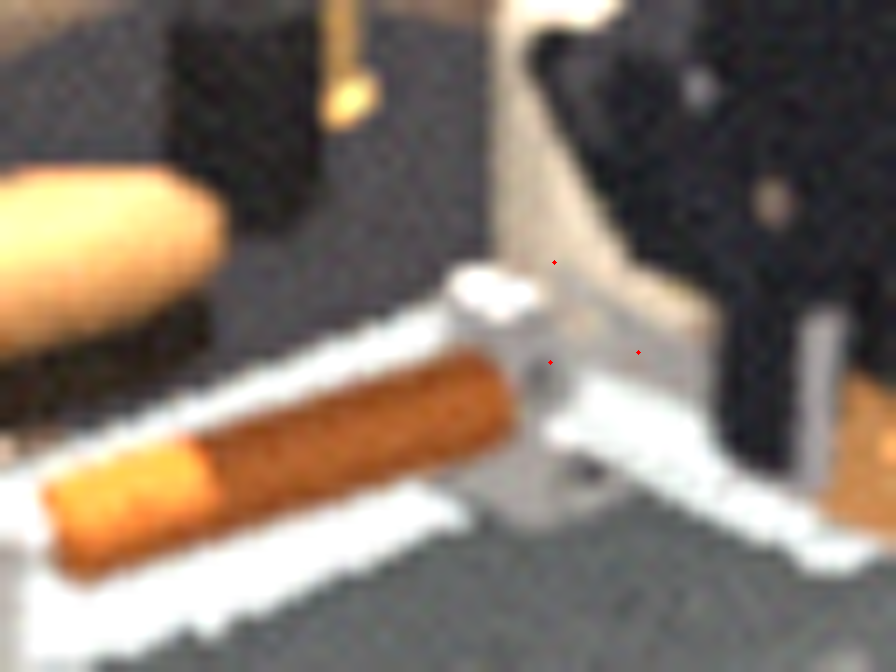

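Request:
{"api": "step_arm", "payload": {
  "steps": [
    [0,[-0.001,0.003,0],0],
    [0,[-0.002,0.007,0],0],
    [0,[-0.002,0.011,0],0],
    [0,[-0.002,0.015,0],0],
    [0,[-0.002,0.018,0],0]
  ]
}}

```text
time: 14.08
ee_pos: [0.4599, 0.0045, 0.2178]
tcp_rot: [0.474, 0.525, 0.473, -0.525]
contact_force: [-0.9, -0.7, -1.1]
opening: 0.0134
```

Request:
{"api": "step_arm", "payload": {
  "steps": [
    [0,[0,0.003,0],0],
    [0,[0,0.006,0],0],
    [0,[0,0.009,0],0],
    [0,[0,0.011,0],0],
    [0,[0,0.011,0],0]
  ]
}}

```text
time: 14.5
ee_pos: [0.4705, 0.0034, 0.2178]
tcp_rot: [0.474, 0.525, 0.473, -0.525]
contact_force: [0.2, -0.4, -1.7]
opening: 0.0131
```

```bash
cat >> h.py <<'E'
def look(n,a=1.4):
    o=get_obs();R=Rt(o);p=o["ee_pos"];print(round(o["time"],2),o["contact_force"].round(1),p.round(4))
    pts=[p+R@(np.array([66.5+a,b,0])/1000) for a,b in((-10,67),(10,67),(0,45))]
    T=grab_frame("top");S=grab_frame("scene")
    for f in (T,S): f["color"]=cv2.convertScaleAbs(f["color"],alpha=a)
    crop(T,proj(T,tb((0,0,132))),26,12,f"pics/{n}_t.png",[proj(T,x) for x in pts])
    crop(S,proj(S,tb((0,-35,132))),26,12,f"pics/{n}_s.png",[proj(S,x) for x in pts])
    cv2.imwrite(f"pics/{n}.png",cv2.resize(np.hstack([cv2.resize(cv2.imread(f"pics/{n}_{c}.png"),(800,600)) for c in "ts"]),(1600,600))[:, :])
E
python3 -c "
from h import *
look('n')"
```

```text
14.5 [ 0.2 -0.4 -1.7] [0.4705 0.0034 0.2178]
pics/n_t.png origin 225 199 k 12 (624, 828, 3)
pics/n_s.png origin 240 175 k 12 (624, 828, 3)
```

View pics/n_t.png

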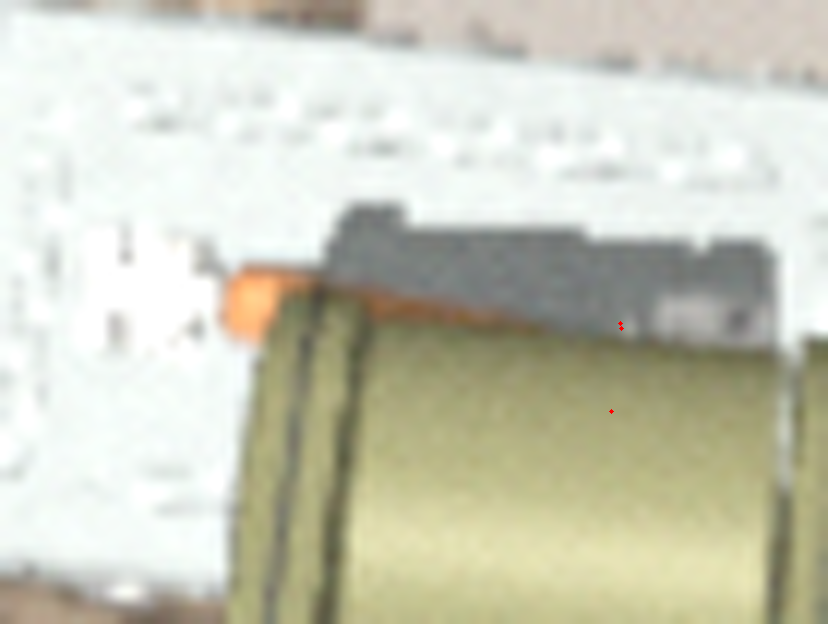

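View pics/n_s.png

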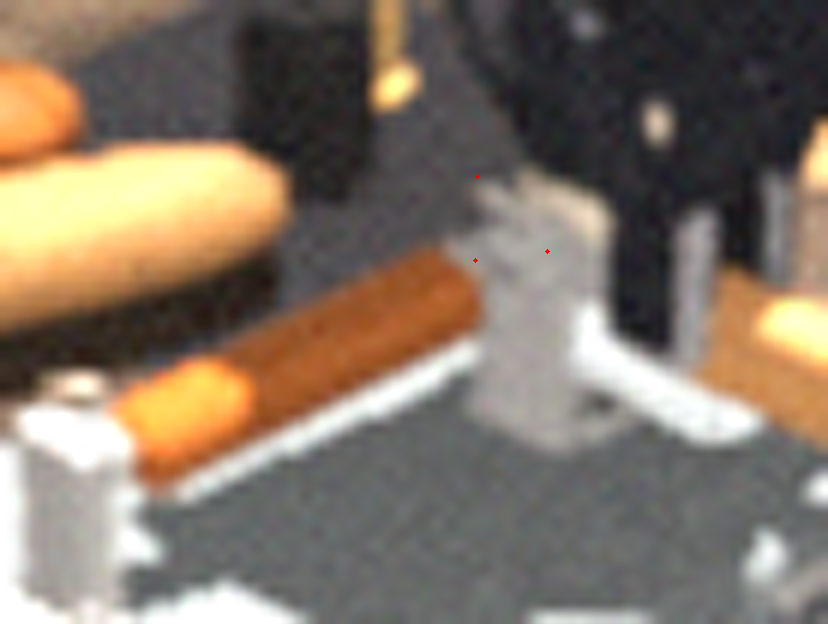

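Request:
{"api": "step_arm", "payload": {
  "steps": [
    [0,[0,0.003,0],0],
    [0,[0,0.006,0],0],
    [0,[0,0.009,0],0],
    [0,[0,0.011,0],0],
    [0,[0,0.011,0],0]
  ]
}}

```text
time: 15.02
ee_pos: [0.4817, 0.0022, 0.2179]
tcp_rot: [0.474, 0.525, 0.473, -0.525]
contact_force: [-0.4, -0.8, -2.2]
opening: 0.0136
```

```bash
python3 -c "
from h import *
look('o',1.2)
S=grab_frame('scene');crop(S,proj(S,tb((0,-10,132))),32,10,'pics/o2.png')"
```

```text
15.02 [-0.4 -0.8 -2.2] [0.4817 0.0022 0.2179]
pics/o_t.png origin 225 199 k 12 (624, 828, 3)
pics/o_s.png origin 240 175 k 12 (624, 828, 3)
pics/o2.png origin 225 172 k 10 (640, 850, 3)
```

View pics/o_t.png

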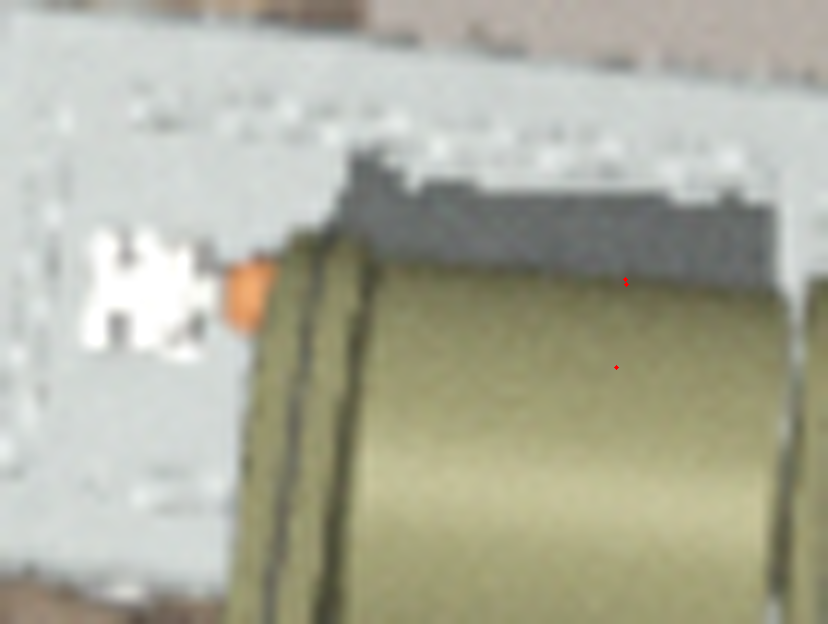

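View pics/o2.png

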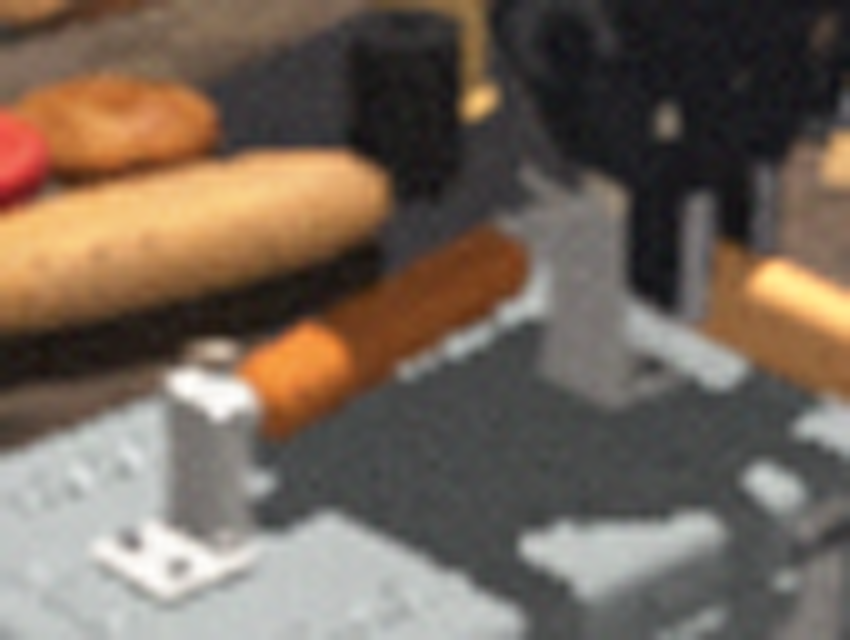

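```bash
cat >> h.py <<'E'
def orow():
    S=grab_frame("scene")["color"].astype(int);m=np.zeros(S.shape[:2],bool);m[185:225,240:285]=1
    m&=(S[...,2]-S[...,0]>35)&(S[...,2]>1.7*S[...,0]);ys,xs=np.nonzero(m)
    o=get_obs();r=lambda a,b:round(ys[(xs>=a)&(xs<b)].mean(),2)
    print(round(o["time"],2),o["ee_pos"].round(4),o["contact_force"].round(1),"rows",r(250,258),r(258,266),r(266,274),"cols",xs.min(),xs.max(),round(xs.mean(),2),len(xs))
E
python3 -c "
from h import *
orow()"
```

```text
15.22 [0.4807 0.0023 0.2177] [ 0.3 -0.4 -1.4] rows 200.07 199.93 200.59 cols 240 277 255.65 566
```

Request:
{"api": "step_arm", "payload": {
  "steps": [
    [0,[0.001,0,0.001],0],
    [0,[0.003,0,0.0015],0],
    [0,[0.003,0,0.0015],0]
  ]
}}

```text
time: 15.47
ee_pos: [0.4804, 0.0009, 0.2145]
tcp_rot: [-0.473, -0.525, -0.474, 0.525]
contact_force: [0.9, 0.3, -1.8]
opening: 0.0134
```

```bash
python3 -c "
from h import *
orow()"
```

```text
15.52 [0.4804 0.0009 0.2145] [ 0.4  0.3 -1.4] rows 200.06 200.34 201.45 cols 240 277 255.74 560
```

Request:
{"api": "step_arm", "payload": {
  "steps": [
    [0,[0.0015,0,0],0],
    [0,[0.0015,0,0],0]
  ]
}}

```text
time: 15.68
ee_pos: [0.4806, 0.0008, 0.2131]
tcp_rot: [-0.473, -0.525, -0.474, 0.525]
contact_force: [0.7, 0.5, -2.0]
opening: 0.0132
```

```bash
python3 -c "
from h import *
orow()"
```

```text
15.73 [0.4806 0.0008 0.2132] [ 0.   0.5 -3.5] rows 200.12 200.38 201.84 cols 240 277 255.72 562
```

Request:
{"api": "step_arm", "payload": {
  "steps": [
    [0,[0.0015,0,0],0],
    [0,[0.0015,0,0],0]
  ]
}}

```text
time: 15.9
ee_pos: [0.4806, 0.0008, 0.2116]
tcp_rot: [-0.473, -0.525, -0.473, 0.525]
contact_force: [-0.9, 0.0, -2.0]
opening: 0.0134
```

```bash
python3 -c "
from h import *
orow()"
```

```text
15.95 [0.4806 0.0008 0.2117] [ 0.  -0.1 -1.5] rows 200.09 200.5 202.08 cols 240 277 255.61 555
```

Request:
{"api": "step_arm", "payload": {
  "steps": [
    [0,[0.001,0,0],0],
    [0,[0.001,0,0],0]
  ]
}}

```text
time: 16.12
ee_pos: [0.4807, 0.0008, 0.2107]
tcp_rot: [-0.473, -0.525, -0.473, 0.525]
contact_force: [-0.3, -0.6, -1.6]
opening: 0.0132
```

```bash
python3 -c "
from h import *
orow()"
```

```text
16.17 [0.4807 0.0008 0.2108] [ 0.2 -0.4 -1. ] rows 200.09 200.67 202.08 cols 240 277 255.73 561
```

Request:
{"api": "step_arm", "payload": {
  "steps": [
    [0,[0.001,0,0],0],
    [0,[0.001,0,0],0]
  ]
}}

```text
time: 16.33
ee_pos: [0.4808, 0.0009, 0.2098]
tcp_rot: [0.473, 0.525, 0.473, -0.525]
contact_force: [-0.6, 0.1, -2.0]
opening: 0.0134
```

```bash
python3 -c "
from h import *
orow()
S=grab_frame('scene');crop(S,proj(S,tb((0,-10,132))),32,10,'pics/p2.png')"
```

```text
16.38 [0.4808 0.0009 0.2099] [ 0.  -0.2 -0.7] rows 200.09 200.69 202.28 cols 240 277 255.7 559
pics/p2.png origin 225 172 k 10 (640, 850, 3)
```

View pics/p2.png

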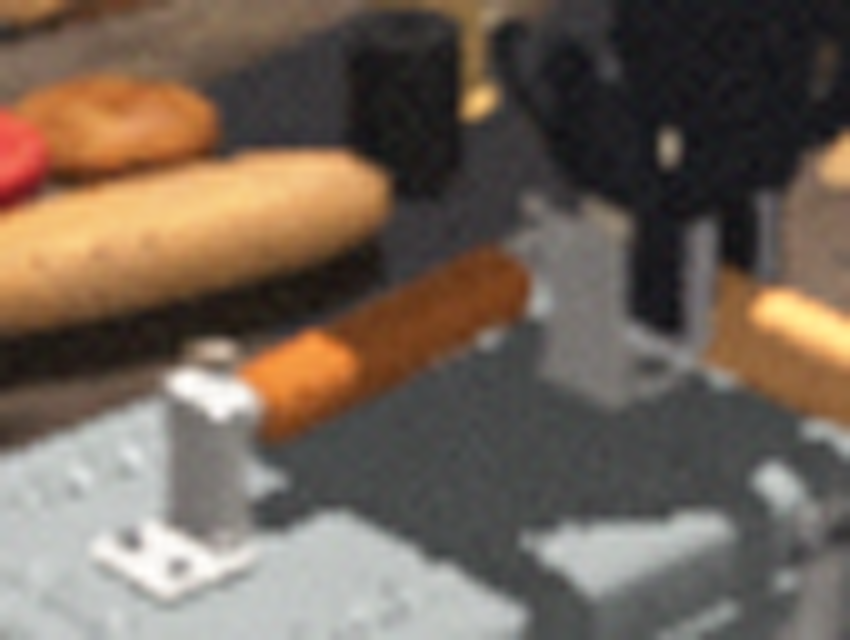

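```bash
cat >> h.py <<'E'
def sv(n):
    S=grab_frame("scene")["color"];cv2.imwrite(f"pics/{n}.png",S)
def flow(a,b):
    A=cv2.imread(f"pics/{a}.png",0);B=cv2.imread(f"pics/{b}.png",0)
    P=np.array([[[273,196]],[[277,200]],[[276,206]],[[270,198]],[[252,205]],[[250,214]],[[244,212]]],np.float32)
    Q,st,_=cv2.calcOpticalFlowPyrLK(A,B,P,None,winSize=(9,9),maxLevel=2)
    print("flow right",(Q-P)[:4,0].mean(0).round(2),"left",(Q-P)[4:6,0].mean(0).round(2),"lug",(Q-P)[6,0].round(2)); o=get_obs();print(round(o["time"],2),o["ee_pos"].round(4),o["contact_force"].round(1))
E
python3 -c "
from h import *
sv('r0')"
```

Request:
{"api": "step_arm", "payload": {
  "steps": [
    [0,[-0.0012,0,0],0],
    [0,[-0.0012,0,0],0]
  ]
}}

```text
time: 16.65
ee_pos: [0.4807, 0.0009, 0.2112]
tcp_rot: [0.473, 0.525, 0.473, -0.525]
contact_force: [-0.7, -0.0, -1.3]
opening: 0.0132
```

```bash
python3 -c "
from h import *
sv('r1');flow('r0','r1')"
```

```text
flow right [-0.21  0.15] left [-0.03 -0.03] lug [-0.01 -0.01]
16.7 [0.4807 0.0009 0.2111] [-0.6  0.3 -1.3]
```

Request:
{"api": "step_arm", "payload": {
  "steps": [
    [0,[0,-0.001,0],0],
    [0,[0,-0.002,0],0],
    [0,[0,-0.003,0],0],
    [0,[0,-0.003,0],0]
  ]
}}

```text
time: 17.03
ee_pos: [0.4773, 0.0012, 0.2109]
tcp_rot: [-0.473, -0.525, -0.474, 0.525]
contact_force: [-0.4, 0.5, -2.1]
opening: 0.0134
```

```bash
python3 -c "
from h import *
sv('r2');flow('r1','r2')"
```

```text
flow right [0.66 0.33] left [0.13 0.05] lug [ 0.03 -0.01]
17.08 [0.4775 0.0012 0.211 ] [ 0.1  0.4 -1.2]
```

```bash
python3 -c "
from h import *
a=[]
for n in('r1','r2'):
    im=cv2.imread(f'pics/{n}.png')[185:222,235:292];a.append(cv2.resize(im,None,fx=7,fy=7,interpolation=cv2.INTER_CUBIC))
cv2.imwrite('pics/r12.png',np.vstack(a))
orow()
"
```

```text
17.13 [0.4776 0.0012 0.211 ] [ 0.2 -0.3 -2.1] rows 200.09 200.63 202.78 cols 240 278 255.86 560
```

View pics/r12.png

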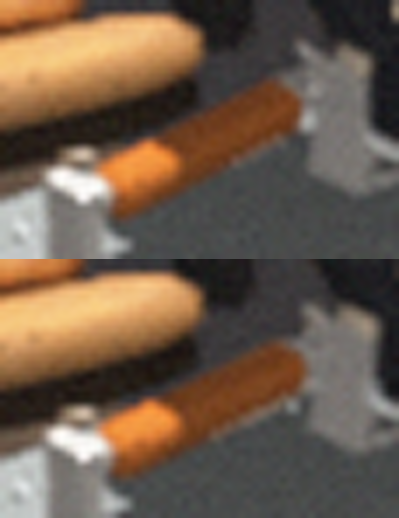

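Request:
{"api": "step_arm", "payload": {
  "steps": [
    [0,[0,0.002,0],0],
    [0,[0,0.0035,0],0],
    [0,[0.001,0.0035,0],0],
    [0,[0.0015,0.0035,0],0]
  ]
}}

```text
time: 17.47
ee_pos: [0.4816, 0.0007, 0.2096]
tcp_rot: [0.474, 0.525, 0.473, -0.525]
contact_force: [-0.2, 0.5, -2.0]
opening: 0.0135
```

Request:
{"api": "step_arm", "payload": {
  "steps": [
    [0,[0.0005,0,0],0],
    [0,[0.0005,0,0],0]
  ]
}}

```text
time: 17.63
ee_pos: [0.4812, 0.0008, 0.2089]
tcp_rot: [-0.473, -0.525, -0.473, 0.525]
contact_force: [0.8, 0.4, -1.7]
opening: 0.0132
```

Request:
{"api": "step_arm", "payload": {
  "steps": [
    [0,[0.0005,0,0],0],
    [0,[0.0005,0,0],0]
  ]
}}

```text
time: 17.8
ee_pos: [0.4812, 0.0008, 0.2085]
tcp_rot: [-0.473, -0.525, -0.473, 0.525]
contact_force: [-0.0, 0.7, -0.8]
opening: 0.013
```

Request:
{"api": "step_arm", "payload": {
  "steps": [
    [0,[0.0005,0,0],0],
    [0,[0.0005,0,0],0]
  ]
}}

```text
time: 17.97
ee_pos: [0.4813, 0.0007, 0.2081]
tcp_rot: [0.474, 0.525, 0.473, -0.525]
contact_force: [0.5, -0.5, 0.0]
opening: 0.0135
```

```bash
python3 -c "
from h import *
orow();orow()
"
```

```text
18.02 [0.4813 0.0007 0.2082] [0.3 0.2 0.1] rows 200.12 200.5 202.07 cols 240 277 255.67 560
18.07 [0.4813 0.0007 0.2082] [-0.4 -0.5 -0. ] rows 200.11 200.5 202.15 cols 240 277 255.63 560
```

Request:
{"api": "step_arm", "payload": {
  "steps": [
    [0,[-0.001,0,0],0],
    [0,[-0.0014,0,0],0],
    [0,[-0.0014,0,0],0]
  ]
}}

```text
time: 18.32
ee_pos: [0.4812, 0.0008, 0.2095]
tcp_rot: [0.473, 0.525, 0.473, -0.525]
contact_force: [-0.4, -0.1, -0.2]
opening: 0.0132
```

```bash
python3 -c "
from h import *
orow();sv('s0')
"
```

```text
18.37 [0.4812 0.0008 0.2094] [ 0.3 -0.  -1.7] rows 200.09 200.44 202.08 cols 240 277 255.59 555
```

Request:
{"api": "step_arm", "payload": {
  "steps": [
    [0,[0,-0.001,0],0],
    [0,[0,-0.002,0],0],
    [0,[0,-0.003,0],0],
    [0,[0,-0.004,0],0],
    [0,[0,-0.004,0],0]
  ]
}}

```text
time: 18.83
ee_pos: [0.4769, 0.0012, 0.2094]
tcp_rot: [-0.473, -0.525, -0.474, 0.525]
contact_force: [-0.0, -1.1, -0.3]
opening: 0.0135
```

```bash
python3 -c "
from h import *
orow();sv('s1');flow('s0','s1')
a=[]
for n in('s0','s1'):
    im=cv2.imread(f'pics/{n}.png')[185:222,235:292];a.append(cv2.resize(im,None,fx=7,fy=7,interpolation=cv2.INTER_CUBIC))
cv2.imwrite('pics/s01.png',np.vstack(a))
"
```

```text
18.88 [0.477  0.0012 0.2094] [-0.4 -0.7 -1.7] rows 200.09 200.28 201.7 cols 240 277 255.54 550
flow right [-0.06  0.25] left [-0.01 -0.  ] lug [ 0.01 -0.01]
18.93 [0.4772 0.0012 0.2095] [ 0.2  0.6 -1.4]
```

View pics/s01.png

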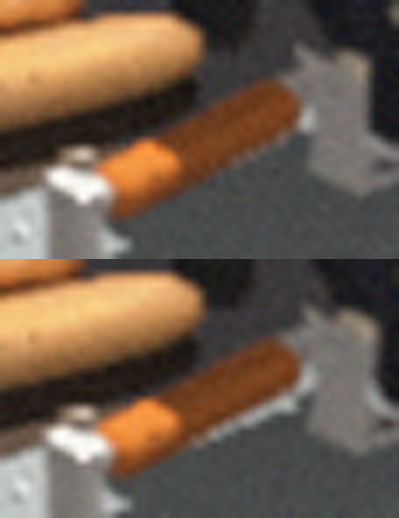

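Request:
{"api": "step_arm", "payload": {
  "steps": [
    [0,[0,-0.0015,0],0],
    [0,[0,-0.003,0],0],
    [0,[0,-0.0045,0],0],
    [0,[0,-0.006,0],0],
    [0,[0,-0.006,0],0]
  ]
}}

```text
time: 19.35
ee_pos: [0.4707, 0.0019, 0.2094]
tcp_rot: [-0.473, -0.525, -0.474, 0.525]
contact_force: [0.4, 0.8, -2.0]
opening: 0.0138
```

```bash
python3 -c "
from h import *
orow()
"
```

```text
19.4 [0.471  0.0019 0.2094] [ 0.5  0.3 -1.6] rows 199.86 199.98 201.7 cols 240 277 255.51 546
```

Request:
{"api": "step_arm", "payload": {
  "steps": [
    [0,[0,-0.0015,0],0],
    [0,[0,-0.003,0],0],
    [0,[0,-0.0045,0],0],
    [0,[0,-0.006,0],0],
    [0,[0,-0.007,0],0]
  ]
}}

```text
time: 19.82
ee_pos: [0.464, 0.0026, 0.2094]
tcp_rot: [-0.473, -0.525, -0.474, 0.525]
contact_force: [-0.5, -0.0, -1.2]
opening: 0.0132
```

```bash
python3 -c "
from h import *
orow();look('u',1.2)
"
```

```text
19.87 [0.4638 0.0026 0.2094] [ 0.2  0.7 -1.3] rows 199.86 200.08 201.85 cols 240 277 255.54 548
19.87 [ 0.2  0.7 -1.3] [0.4638 0.0026 0.2094]
pics/u_t.png origin 225 199 k 12 (624, 828, 3)
pics/u_s.png origin 240 175 k 12 (624, 828, 3)
```

View pics/u_s.png

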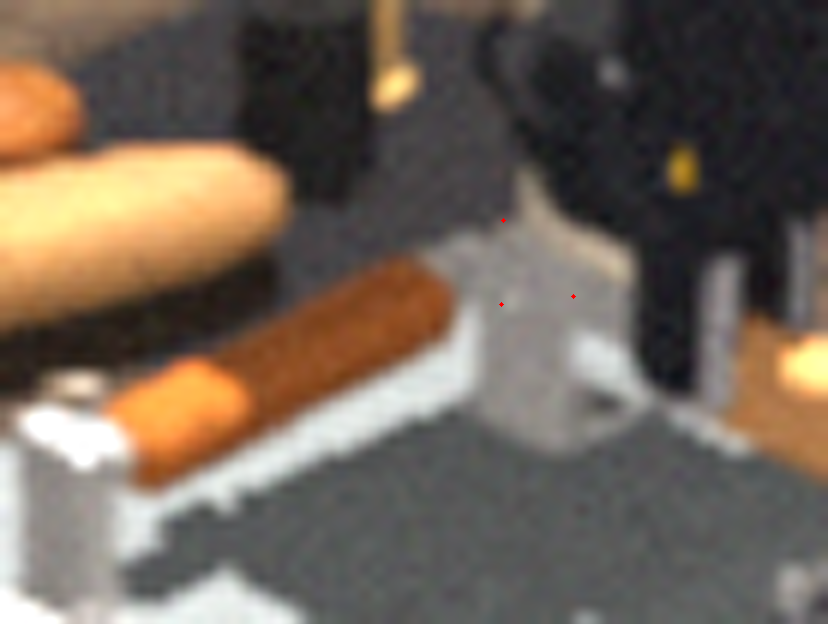

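The handle stays put and the fork is sliding off, with its tips now near (502,260). I'll keep withdrawing slowly.

Request:
{"api": "step_arm", "payload": {
  "steps": [
    [0,[0,-0.002,0],0],
    [0,[0,-0.004,0],0],
    [0,[0,-0.007,0],0],
    [0,[0,-0.01,0],0],
    [0,[0,-0.013,0],0]
  ]
}}

```text
time: 20.38
ee_pos: [0.4509, 0.0039, 0.2094]
tcp_rot: [-0.473, -0.525, -0.474, 0.525]
contact_force: [-0.9, 0.6, -1.1]
opening: 0.0136
```

Request:
{"api": "step_arm", "payload": {
  "steps": [
    [0,[0,-0.004,0],0],
    [0,[0,-0.009,0],0],
    [0,[0,-0.015,0],0],
    [0,[0,-0.021,0],0],
    [0,[0,-0.026,0],0]
  ]
}}

```text
time: 20.8
ee_pos: [0.4244, 0.0067, 0.2094]
tcp_rot: [-0.473, -0.525, -0.474, 0.525]
contact_force: [0.8, -0.2, -1.4]
opening: 0.0137
```

```bash
python3 -c "
from h import *
orow();look('v',1.2);go([.47,-.32,.24],98.4)
"
```

```text
20.85 [0.4232 0.0068 0.2092] [-1.9  0.4 -1.1] rows 199.77 200.15 201.51 cols 240 277 255.71 557
20.85 [-1.9  0.4 -1.1] [0.4232 0.0068 0.2092]
pics/v_t.png origin 225 199 k 12 (624, 828, 3)
pics/v_s.png origin 240 175 k 12 (624, 828, 3)
t 20.95 pos [0.4249 0.0067 0.2095] F [ 0.8 -0.4 -1.1] open 0.0133 zhead -95.92 tilt [-0.  0. -1.]
shift [-0.0305  0.0785  0.3203]
turn about tool x -14.32
```

View pics/v_s.png

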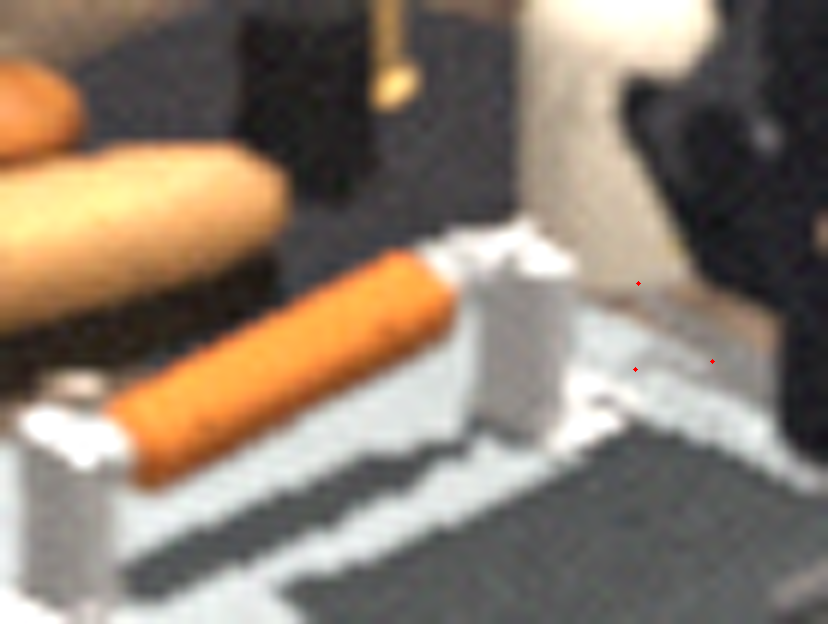

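View pics/v_t.png

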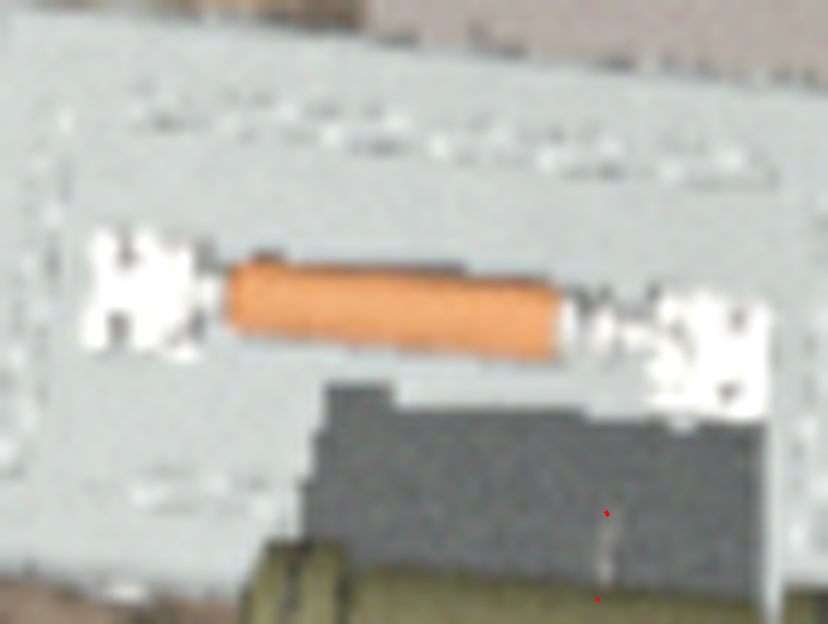

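Request:
{"api": "step_arm", "payload": {
  "steps": [
    [0,[-0.02,0,0.03],0],
    [0,[-0.03,0.01,0.07],-2],
    [0,[-0.03,0.03,0.11],-6],
    [0,[-0.03,0.05,0.15],-10],
    [0,[-0.03,0.06,0.19],-14.3]
  ]
}}

```text
time: 21.37
ee_pos: [0.4665, -0.1847, 0.2403]
tcp_rot: [0.537, 0.462, 0.535, -0.461]
contact_force: [1.6, -0.1, -0.7]
opening: 0.0132
```

```bash
python3 -c "
from h import *
go([.49,-.325,.14],98.4)
"
```

```text
t 21.37 pos [ 0.4665 -0.1847  0.2403] F [ 1.6 -0.1 -0.7] open 0.0132 zhead -81.4 tilt [ 0.004 -0.001 -1.   ]
shift [0.1005 0.0018 0.1421]
turn about tool x 0.2
```

Request:
{"api": "step_arm", "payload": {
  "steps": [
    [0,[0.02,0,0.036],0],
    [0,[0.04,0,0.07],0],
    [0,[0.06,0,0.105],0],
    [0,[0.085,0,0.136],0],
    [0,[0.1,0,0.142],0]
  ]
}}

```text
time: 21.78
ee_pos: [0.4866, -0.3288, 0.1375]
tcp_rot: [0.536, 0.462, 0.533, -0.463]
contact_force: [0.2, 0.9, -1.8]
opening: 0.0131
```

Request:
{"api": "step_arm", "payload": {
  "steps": [
    [0,[0,0,0],0],
    [0,[0,0,0],0]
  ]
}}

```text
time: 21.95
ee_pos: [0.4845, -0.3228, 0.1382]
tcp_rot: [0.534, 0.463, 0.536, -0.462]
contact_force: [-0.9, 0.2, -1.5]
opening: 0.0138
```

```bash
python3 -c "
from h import *
go([.49,-.325,.08],98.4)
"
```

```text
t 21.95 pos [ 0.4845 -0.3228  0.1382] F [-0.9  0.2 -1.5] open 0.0138 zhead -81.71 tilt [-0.003  0.002 -1.   ]
shift [0.0582 0.0053 0.0031]
turn about tool x -0.11
```

Request:
{"api": "step_arm", "payload": {
  "steps": [
    [0,[0.02,0,0],0],
    [0,[0.038,0,0],0],
    [0,[0.05,0,0],0],
    [0,[0.056,0,0],0],
    [0,[0.056,0,0],0]
  ]
}}

```text
time: 22.37
ee_pos: [0.485, -0.3215, 0.0835]
tcp_rot: [0.535, 0.462, 0.536, -0.462]
contact_force: [-0.8, 0.4, -1.5]
opening: 0.0135
```

Request:
{"api": "step_arm", "payload": {
  "steps": [
    [0,[0.001,0,0],0],
    [0,[0.002,0,0],0],
    [0,[0.002,0,0],0]
  ]
}}

```text
time: 22.62
ee_pos: [0.4858, -0.323, 0.0825]
tcp_rot: [0.536, 0.462, 0.535, -0.462]
contact_force: [-0.4, -0.5, -0.6]
opening: 0.0131
```

Request:
{"api": "step_arm", "payload": {
  "steps": [
    [0,[0.001,0,0],0],
    [0,[0.002,0,0],0],
    [0,[0.002,0,0],0]
  ]
}}

```text
time: 22.87
ee_pos: [0.4852, -0.323, 0.0796]
tcp_rot: [0.535, 0.462, 0.535, -0.462]
contact_force: [-0.5, 0.6, -2.1]
opening: 0.0136
```

Request:
{"api": "step_arm", "payload": {
  "steps": [
    [0,[0.001,0,0],0],
    [0,[0.001,0,0],0]
  ]
}}

```text
time: 23.03
ee_pos: [0.4851, -0.323, 0.0783]
tcp_rot: [0.535, 0.462, 0.535, -0.462]
contact_force: [0.7, -0.4, -1.9]
opening: 0.0133
```

Request:
{"api": "step_arm", "payload": {
  "steps": [
    [0,[0.001,0,0],0],
    [0,[0.001,0,0],0]
  ]
}}

```text
time: 23.2
ee_pos: [0.4851, -0.323, 0.0783]
tcp_rot: [0.535, 0.462, 0.535, -0.462]
contact_force: [-2.1, 0.5, 5.9]
opening: 0.0134
```

Request:
{"api": "step_arm", "payload": {
  "steps": [
    [0.4,[-0.001,0,0],0],
    [0.7,[-0.001,0,0],0],
    [1,[-0.001,0,0],0],
    [1,[-0.001,0,0],0],
    [1,[-0.001,0,0],0]
  ]
}}

```text
time: 23.62
ee_pos: [0.4851, -0.3229, 0.0783]
tcp_rot: [0.535, 0.462, 0.535, -0.462]
contact_force: [0.1, -0.3, -0.5]
opening: 0.0734
```

Request:
{"api": "step_arm", "payload": {
  "steps": [
    [1,[-0.001,0,0],0],
    [1,[-0.02,0,0],0],
    [1,[-0.06,0,0],0],
    [1,[-0.1,0,0],0],
    [1,[-0.14,0,0],0]
  ]
}}

```text
time: 24.03
ee_pos: [0.4846, -0.3226, 0.2193]
tcp_rot: [0.534, 0.462, 0.536, -0.462]
contact_force: [0.9, -1.1, 0.3]
opening: 0.0853
```

```bash
python3 -c "
from h import *
S=grab_frame('scene');crop(S,(355,205),40,9,'pics/w_s.png')
T=grab_frame('top');crop(T,(270,225),30,10,'pics/w_t.png')
go([.54,.055,.25],-5.9)
"
```

```text
pics/w_s.png origin 301 165 k 9 (720, 963, 3)
pics/w_t.png origin 230 195 k 10 (600, 790, 3)
t 24.13 pos [ 0.4885 -0.3255  0.2257] F [ 1.4 -0.6  0.4] open 0.0851 zhead -81.63 tilt [ 0.011 -0.009 -1.   ]
shift [-0.0271  0.1066 -0.3686]
turn about tool x -75.73
```

View pics/w_s.png

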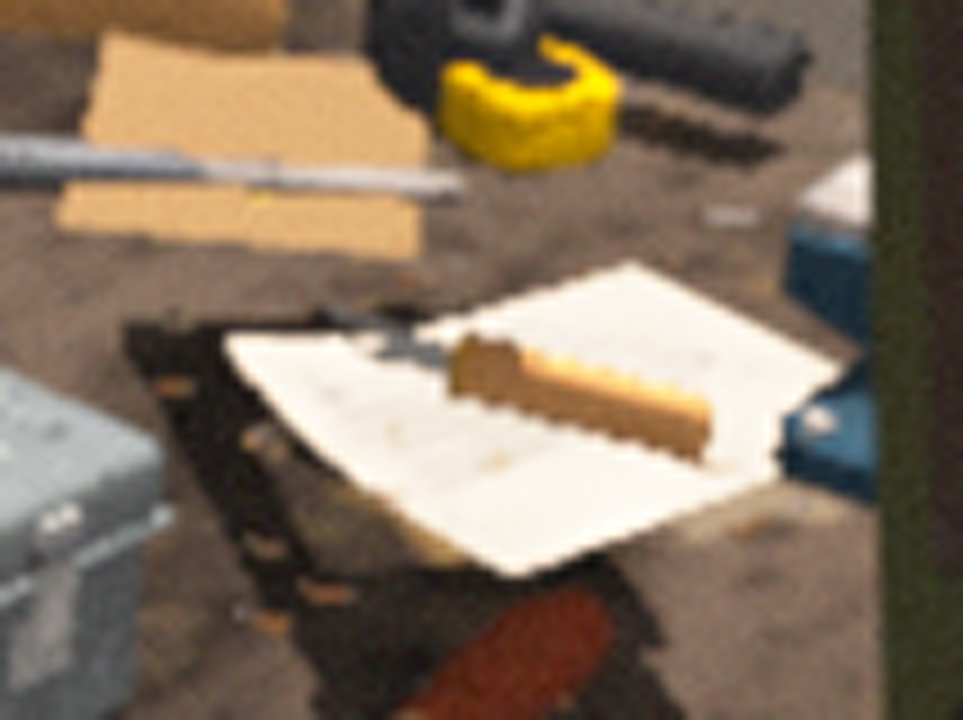

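View pics/w_t.png

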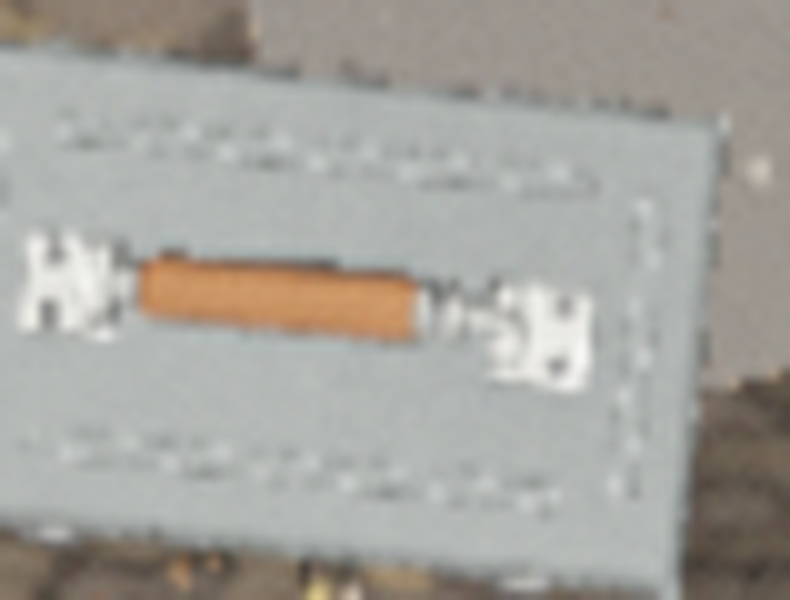

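```bash
python3 -c "
from h import *
T=grab_frame('top');b=T['color'].astype(int);m=np.zeros(b.shape[:2],bool);m[212:238,225:290]=1
mm=m&(b[...,2]-b[...,0]>50);ys,xs=np.nonzero(mm);print(mm.sum(),xs.mean(),ys.mean(),ray(T,(xs.mean(),ys.mean()),.145))
print(get_obs()['q']); o=O;d=ray(T,(xs.mean(),ys.mean()),.145)-o;c,s=np.cos(YAW),np.sin(YAW);print('tb',c*d[0]+s*d[1],-s*d[0]+c*d[1])
p=cv2.fitLine(np.array([xs,ys]).T.astype(np.float32),cv2.DIST_L2,0,.01,.01).ravel();print(np.degrees(np.arctan2(p[1],p[0])))
"
```

```text
164 257.1951219512195 224.3048780487805 [0.54150993 0.05514706 0.145     ]
[-6.59720362e-01  3.88562131e-01  1.60150505e+00 -6.19679132e-05
  1.14240500e+00  7.64955315e-01]
tb 0.0007158714698059716 0.007761763936063053
5.4361305
```

Request:
{"api": "step_arm", "payload": {
  "steps": [
    [1,[-0.027,0.02,-0.08],-15],
    [1,[-0.027,0.04,-0.16],-30],
    [1,[-0.027,0.06,-0.24],-45],
    [1,[-0.027,0.08,-0.3],-60],
    [1,[-0.027,0.1066,-0.3686],-75.7]
  ]
}}

```text
time: 24.6
ee_pos: [0.5076, -0.1166, 0.2396]
tcp_rot: [0.651, 0.274, 0.653, -0.274]
contact_force: [0.9, -0.4, 0.6]
opening: 0.0854
```

```bash
python3 -c "
from h import *
go([.54,.055,.25],-5.9);print(get_obs()['q'])
"
```

```text
t 24.6 pos [ 0.5076 -0.1166  0.2396] F [ 0.9 -0.4  0.6] open 0.0854 zhead -45.53 tilt [-0.003  0.001 -1.   ]
shift [-0.0103  0.1433 -0.0997]
turn about tool x -39.63
[-3.06846414e-01  2.93192526e-01  1.70754314e+00  2.41397675e-05
  1.14396254e+00  4.87725035e-01]
```

Request:
{"api": "step_arm", "payload": {
  "steps": [
    [1,[-0.01,0.035,-0.025],-8],
    [1,[-0.01,0.07,-0.05],-16],
    [1,[-0.01,0.105,-0.075],-24],
    [1,[-0.01,0.143,-0.1],-32],
    [1,[-0.01,0.143,-0.1],-39.6]
  ]
}}

```text
time: 25.02
ee_pos: [0.5418, 0.0585, 0.2495]
tcp_rot: [0.704, 0.059, 0.705, -0.057]
contact_force: [0.2, 0.7, 0.6]
opening: 0.0852
```

Request:
{"api": "step_arm", "payload": {
  "steps": [
    [1,[0,0,0],-3],
    [1,[0,0,0],-3]
  ]
}}

```text
time: 25.18
ee_pos: [0.5409, 0.0544, 0.2491]
tcp_rot: [0.705, 0.042, 0.707, -0.042]
contact_force: [0.1, -0.9, -0.8]
opening: 0.0856
```

```bash
python3 -c "
from h import *
go([.541,.055,.19],-5.9)
"
```

```text
t 25.18 pos [0.5409 0.0544 0.2491] F [ 0.1 -0.9 -0.8] open 0.0856 zhead -6.78 tilt [-0.004 -0.    -1.   ]
shift [0.0591 0.0007 0.0002]
turn about tool x -0.88
```

Request:
{"api": "step_arm", "payload": {
  "steps": [
    [1,[0.02,0,0],-0.9],
    [1,[0.04,0,0],-0.9],
    [1,[0.055,0,0],-0.9],
    [1,[0.06,0,0],-0.9],
    [1,[0.06,0,0],-0.9]
  ],
  "newtons": 40
}}

```text
time: 25.6
ee_pos: [0.5402, 0.0523, 0.1887]
tcp_rot: [0.704, 0.038, 0.708, -0.039]
contact_force: [-0.0, 0.7, 0.0]
opening: 0.0855
```

```bash
python3 -c "
from h import *
go([.541,.055,.189],-5.9)
T=grab_frame('top');S=grab_frame('scene')
crop(T,(257,224),28,10,'pics/x_t.png');crop(S,(257,205),32,10,'pics/x_s.png')
"
```

```text
t 25.6 pos [0.5402 0.0523 0.1887] F [-0.   0.7  0. ] open 0.0855 zhead -6.23 tilt [-0.005 -0.    -1.   ]
shift [-0.0003  0.0028  0.0005]
turn about tool x -0.33
pics/x_t.png origin 219 196 k 10 (560, 750, 3)
pics/x_s.png origin 214 173 k 10 (640, 850, 3)
```

View pics/x_s.png

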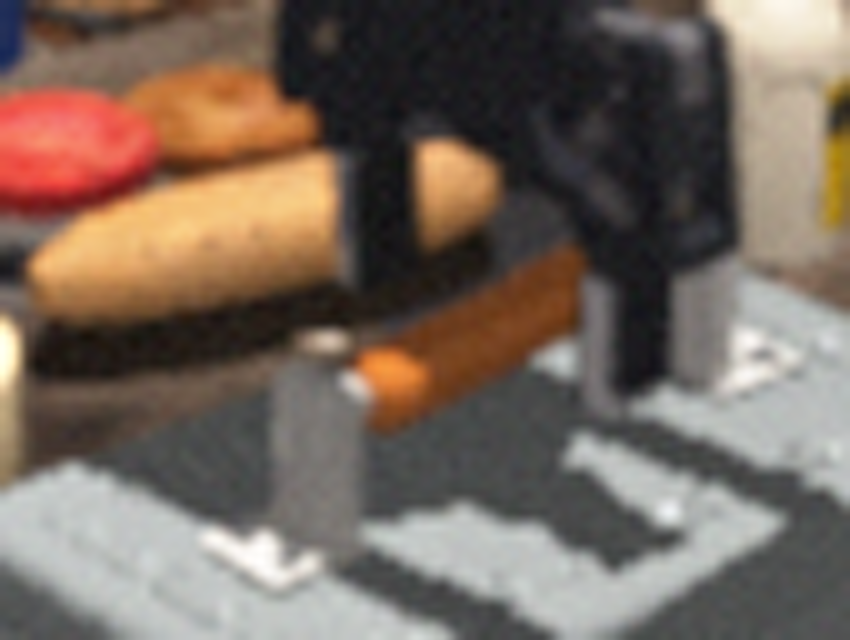

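View pics/x_t.png

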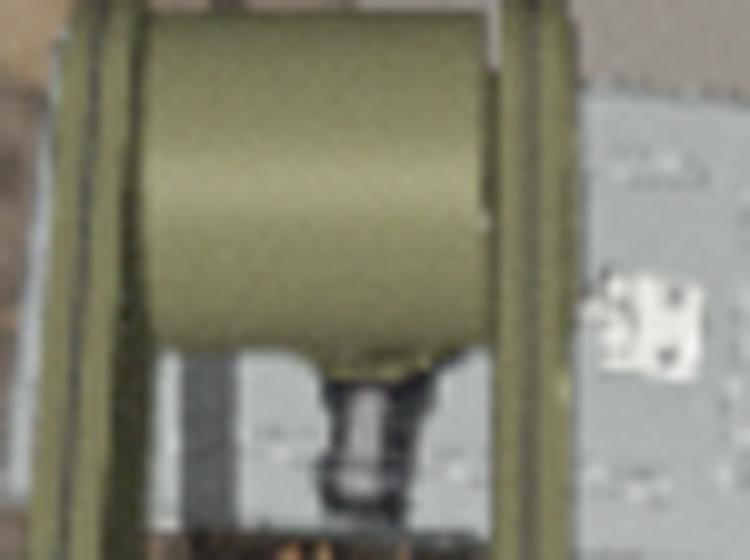

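The fingers straddle the grip. The pin end at the right lug is still on top, so I'll close gently.

Request:
{"api": "step_arm", "payload": {
  "steps": [
    [0.5,[0,0.0025,0],0],
    [0.3,[0,0.0025,0],0],
    [0.2,[0,0.0025,0],0],
    [0.1,[0,0.0025,0],0],
    [0,[0,0.0025,0],0]
  ]
}}

```text
time: 26.12
ee_pos: [0.5422, 0.0554, 0.1915]
tcp_rot: [0.706, 0.038, 0.706, -0.038]
contact_force: [-4.7, -0.5, 4.9]
opening: 0.0253
```

Request:
{"api": "step_arm", "payload": {
  "steps": [
    [0,[0,0,0],0],
    [0,[0,0,0],0],
    [0,[0,0,0],0],
    [0,[0,0,0],0]
  ]
}}

```text
time: 26.45
ee_pos: [0.5408, 0.0554, 0.1913]
tcp_rot: [0.705, 0.038, 0.707, -0.038]
contact_force: [-4.6, 0.1, 5.3]
opening: 0.0196
```

```bash
python3 -c "
from h import *
go([.541,.055,.189],-5.9)
"
```

```text
t 26.45 pos [0.5408 0.0554 0.1913] F [-4.6  0.1  5.3] open 0.0196 zhead -6.09 tilt [-0.002 -0.    -1.   ]
shift [ 0.0023 -0.0004  0.0002]
turn about tool x -0.19
```

Request:
{"api": "step_arm", "payload": {
  "steps": [
    [0,[-0.001,0,-0.0005],0],
    [0,[-0.0015,0,-0.001],0],
    [0,[-0.0015,0,-0.001],0]
  ]
}}

```text
time: 26.7
ee_pos: [0.5407, 0.0555, 0.1922]
tcp_rot: [0.706, 0.038, 0.706, -0.038]
contact_force: [-1.6, 0.1, -1.7]
opening: 0.0196
```

Request:
{"api": "step_arm", "payload": {
  "steps": [
    [0,[0,-0.001,0],0],
    [0,[0,-0.002,0],0],
    [0,[0,-0.002,0],0]
  ]
}}

```text
time: 26.95
ee_pos: [0.5406, 0.0534, 0.1922]
tcp_rot: [0.706, 0.038, 0.706, -0.038]
contact_force: [-1.6, -0.6, -1.4]
opening: 0.0194
```

Request:
{"api": "step_arm", "payload": {
  "steps": [
    [0,[0,-0.001,0],0],
    [0,[0,-0.002,0],0],
    [0,[0,-0.003,0],0],
    [0,[0,-0.003,0],0]
  ]
}}

```text
time: 27.28
ee_pos: [0.5415, 0.0501, 0.1927]
tcp_rot: [0.707, 0.038, 0.705, -0.038]
contact_force: [0.6, 0.1, -1.9]
opening: 0.0192
```

Request:
{"api": "step_arm", "payload": {
  "steps": [
    [0,[0,-0.001,0],0],
    [0,[0,-0.002,0],0],
    [0,[0,-0.0025,0],0],
    [0,[0,-0.0025,0],0]
  ]
}}

```text
time: 27.62
ee_pos: [0.5406, 0.0478, 0.1926]
tcp_rot: [0.706, 0.038, 0.706, -0.038]
contact_force: [-0.0, -0.1, -2.2]
opening: 0.0196
```

```bash
python3 -c "
from h import *
S=grab_frame('scene')
crop(S,(257,205),32,10,'pics/y_s.png');print(get_obs()['ee_pos'],get_obs()['contact_force'])
"
```

```text
pics/y_s.png origin 214 173 k 10 (640, 850, 3)
[0.54048298 0.04789023 0.19257088] [-0.02047734  0.13154132 -0.86491613]
```

View pics/y_s.png

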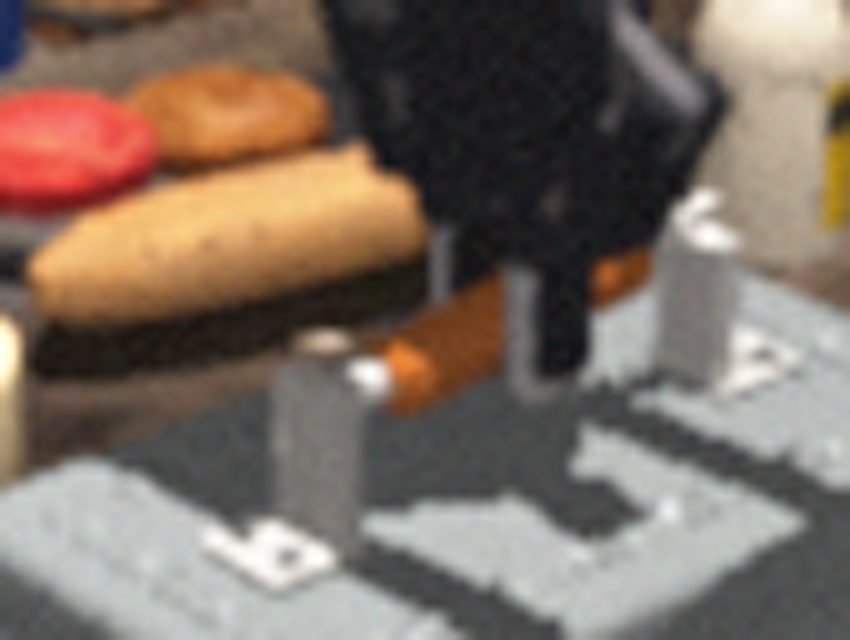

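Request:
{"api": "step_arm", "payload": {
  "steps": [
    [0,[-0.001,0,0],0],
    [0,[-0.002,0,0],0],
    [0,[-0.003,0,0],0],
    [0,[-0.003,0,0],0]
  ]
}}

```text
time: 28.0
ee_pos: [0.5405, 0.0481, 0.1958]
tcp_rot: [0.706, 0.038, 0.706, -0.038]
contact_force: [0.9, 0.9, -1.7]
opening: 0.0195
```

Request:
{"api": "step_arm", "payload": {
  "steps": [
    [0,[-0.002,0,0],0],
    [0,[-0.004,0,0],0],
    [0,[-0.007,0,0],0],
    [0,[-0.01,0,0],0]
  ]
}}

```text
time: 28.33
ee_pos: [0.5403, 0.048, 0.2058]
tcp_rot: [0.706, 0.038, 0.706, -0.038]
contact_force: [0.3, -1.1, -1.4]
opening: 0.0193
```

```bash
python3 -c "
from h import *
S=grab_frame('scene')
crop(S,(257,205),32,10,'pics/z_s.png');print(get_obs()['ee_pos'],get_obs()['contact_force'])
"
```

```text
pics/z_s.png origin 214 173 k 10 (640, 850, 3)
[0.54072437 0.04803417 0.20643715] [ 0.20495292 -0.17272494 -1.91065997]
```

View pics/z_s.png

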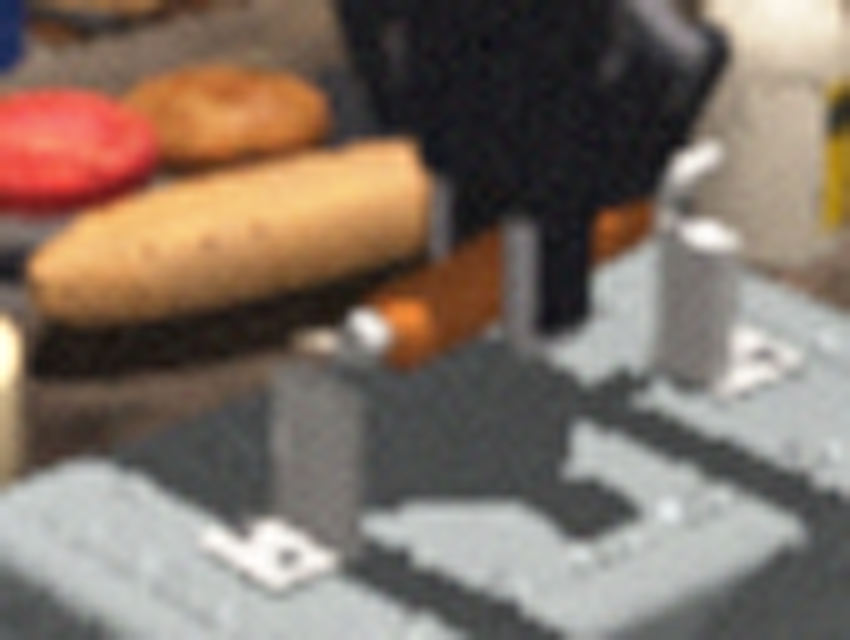

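```bash
python3 -c "
from h import *
T=grab_frame('top')
print('pan c',ray(T,(152.5,249.5),.052),'floor edge mid',ray(T,(500/6+72.5,365/6+189.5),.004))
t=ray(T,(160.0,263.7),.004);print('target',t)
t2=ray(T,(525/6+72.5,435/6+189.5),.004);print(t2)
t[2]=.27;go(t,-5.9)
"
```

```text
pan c [0.4642159  0.39951281 0.052     ] floor edge mid [0.4620105  0.40165544 0.004     ]
target [0.41757203 0.38631811 0.004     ]
[0.42321663 0.386494   0.004     ]
t 28.43 pos [0.5408 0.048  0.2062] F [-0.5 -0.2 -1.4] open 0.0197 zhead -6.11 tilt [ 0.001  0.    -1.   ]
shift [-0.064   0.3233 -0.1584]
turn about tool x -0.21
```

Request:
{"api": "step_arm", "payload": {
  "steps": [
    [0,[-0.03,0,0],0],
    [0,[-0.05,0.03,-0.015],0],
    [0,[-0.06,0.065,-0.03],0],
    [0,[-0.06,0.1,-0.045],0],
    [0,[-0.06,0.135,-0.06],0]
  ]
}}

```text
time: 28.85
ee_pos: [0.4951, 0.1898, 0.2668]
tcp_rot: [0.707, 0.039, 0.705, -0.038]
contact_force: [0.4, 0.4, -1.4]
opening: 0.0194
```

```bash
python3 -c "
from h import *
go([.433,.382,.2],-5.9)
"
```

```text
t 28.85 pos [0.4951 0.1898 0.2668] F [ 0.4  0.4 -1.4] open 0.0194 zhead -6.2 tilt [ 0.003  0.001 -1.   ]
shift [ 0.0668  0.1843 -0.0827]
turn about tool x -0.3
```

Request:
{"api": "step_arm", "payload": {
  "steps": [
    [0,[0,0.035,-0.016],0],
    [0,[0,0.072,-0.032],0],
    [0,[0,0.108,-0.048],0],
    [0,[0.01,0.144,-0.064],0],
    [0,[0.03,0.17,-0.077],0]
  ]
}}

```text
time: 29.27
ee_pos: [0.4371, 0.37, 0.2379]
tcp_rot: [0.708, 0.039, 0.704, -0.035]
contact_force: [0.1, 0.5, -0.9]
opening: 0.0196
```

Request:
{"api": "step_arm", "payload": {
  "steps": [
    [0,[0.02,0.012,-0.005],0],
    [0,[0.04,0.012,-0.005],0],
    [0,[0.04,0.012,-0.005],0]
  ]
}}

```text
time: 29.52
ee_pos: [0.4302, 0.378, 0.1916]
tcp_rot: [0.704, 0.035, 0.708, -0.039]
contact_force: [-1.0, 0.3, -1.3]
opening: 0.0195
```

```bash
python3 -c "
from h import *
go([.433,.382,.1],-5.9)
T=grab_frame('top');S=grab_frame('scene')
crop(T,(155,255),45,8,'pics/q_t.png');crop(S,(170,320),75,5,'pics/q_s.png')
"
```

```text
t 29.52 pos [0.4302 0.378  0.1916] F [-1.   0.3 -1.3] open 0.0195 zhead -5.97 tilt [-0.006 -0.005 -1.   ]
shift [0.0916 0.0047 0.0029]
turn about tool x -0.07
pics/q_t.png origin 95 210 k 8 (720, 952, 3)
pics/q_s.png origin 70 245 k 5 (750, 995, 3)
```

View pics/q_t.png

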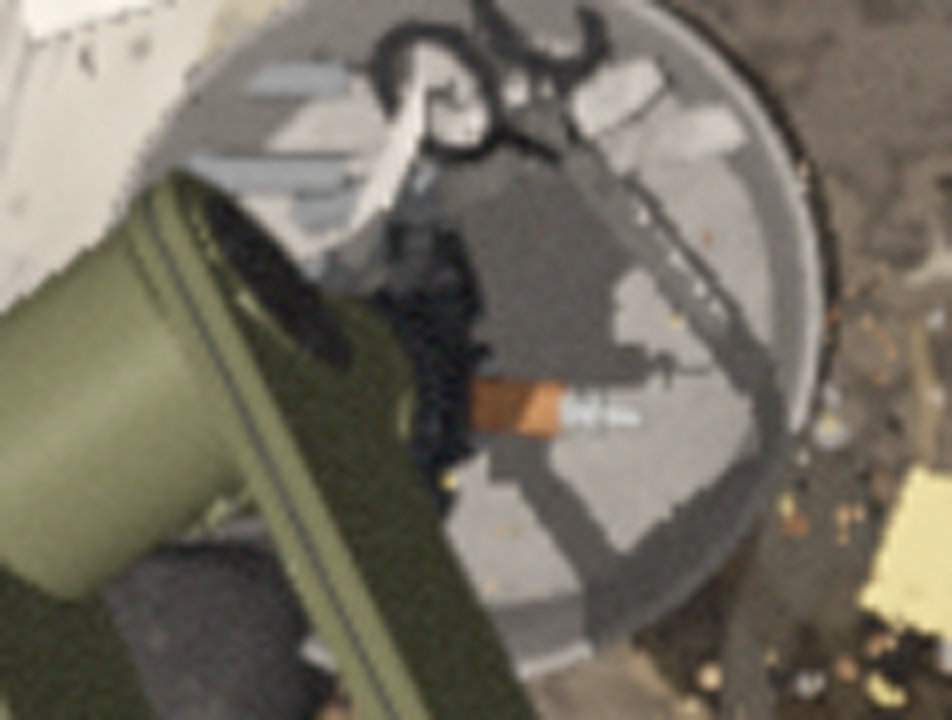

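View pics/q_s.png

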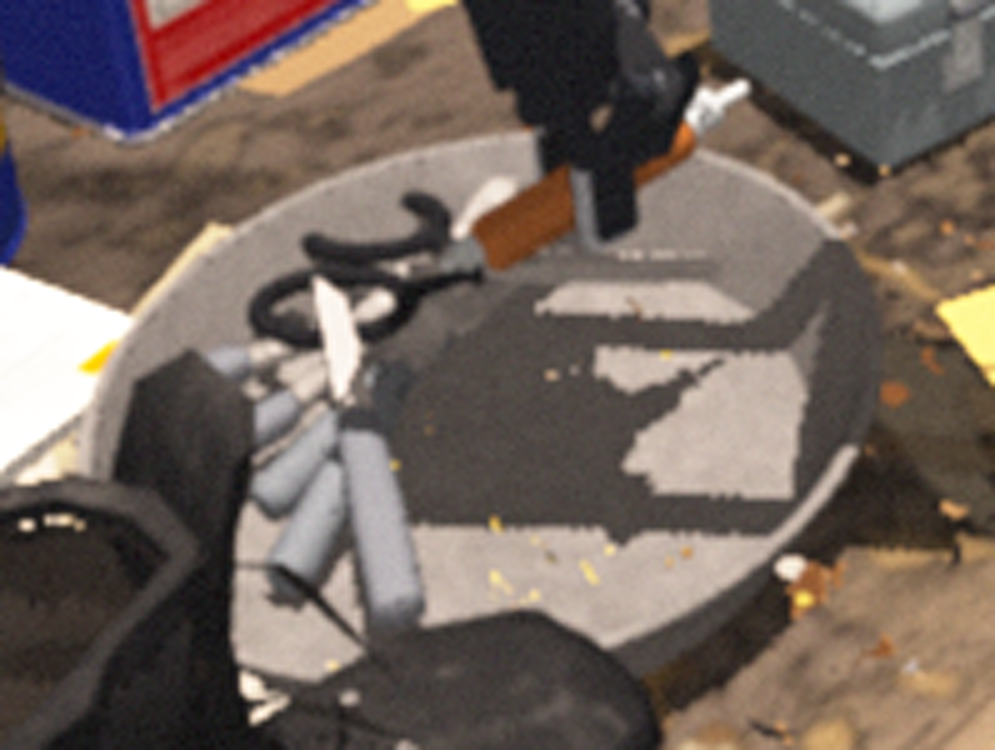

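```bash
python3 -c "
from h import *
go([.432,.385,.095],-5.9)
"
```

```text
t 29.62 pos [0.4323 0.378  0.1949] F [ 0.2  0.3 -1.4] open 0.0194 zhead -6.09 tilt [-0.002 -0.002 -1.   ]
shift [ 0.0999  0.0071 -0.0009]
turn about tool x -0.19
```

Request:
{"api": "step_arm", "payload": {
  "steps": [
    [0,[0.02,0.003,-0.001],0],
    [0,[0.045,0.007,-0.001],0],
    [0,[0.07,0.007,-0.001],0],
    [0,[0.088,0.007,-0.001],0],
    [0,[0.1,0.007,-0.001],0]
  ]
}}

```text
time: 30.03
ee_pos: [0.4335, 0.3848, 0.0954]
tcp_rot: [0.706, 0.038, 0.706, -0.038]
contact_force: [0.1, -1.0, -2.4]
opening: 0.0192
```

Request:
{"api": "step_arm", "payload": {
  "steps": [
    [0,[0.003,0,0],0],
    [0,[0.006,0,0],0],
    [0,[0.008,0,0],0],
    [0,[0.008,0,0],0]
  ]
}}

```text
time: 30.37
ee_pos: [0.4336, 0.3857, 0.0886]
tcp_rot: [0.707, 0.038, 0.705, -0.037]
contact_force: [-0.7, -0.1, -1.9]
opening: 0.0195
```

```bash
python3 -c "
from h import *
go([.432,.385,.08],-5.9)
S=grab_frame('scene')
crop(S,(170,320),75,5,'pics/q2_s.png')
"
```

```text
t 30.37 pos [0.4336 0.3857 0.0886] F [-0.7 -0.1 -1.9] open 0.0195 zhead -6.15 tilt [ 0.002  0.001 -1.   ]
shift [ 0.0086 -0.0009 -0.0015]
turn about tool x -0.25
pics/q2_s.png origin 70 245 k 5 (750, 995, 3)
```

View pics/q2_s.png

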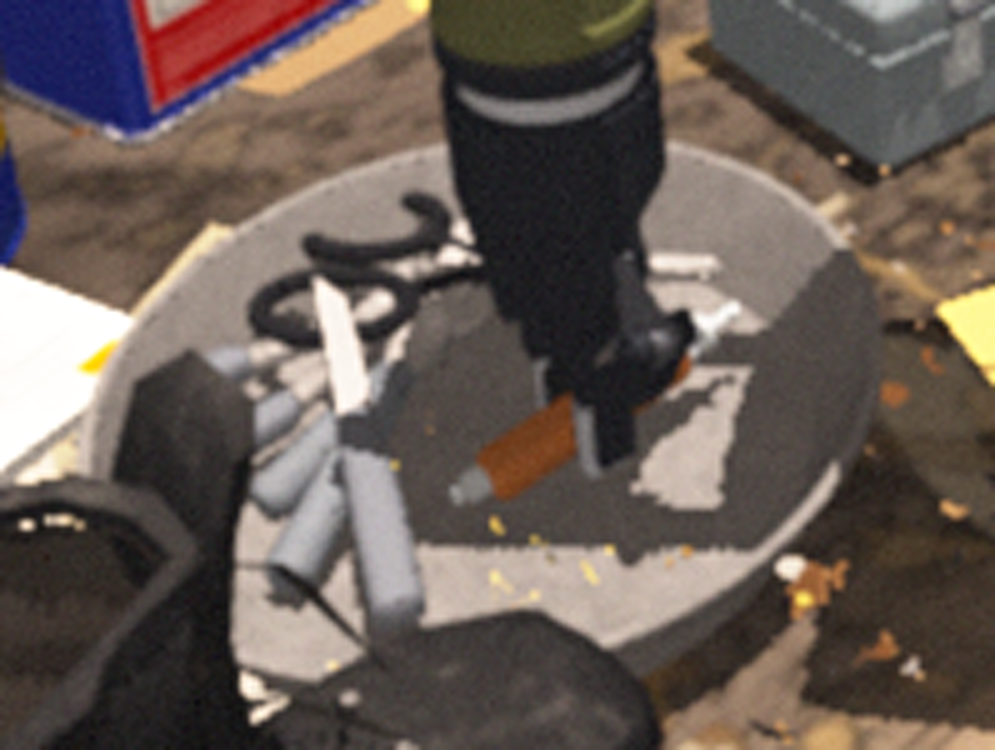

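Everything is clear and the left end is just above the floor. I'll lower gently until it touches.

Request:
{"api": "step_arm", "payload": {
  "steps": [
    [0,[0.002,0,0],0],
    [0,[0.004,0,0],0],
    [0,[0.004,0,0],0]
  ]
}}

```text
time: 30.67
ee_pos: [0.4326, 0.3854, 0.0836]
tcp_rot: [0.706, 0.038, 0.706, -0.038]
contact_force: [-0.7, 0.2, -0.9]
opening: 0.0193
```

Request:
{"api": "step_arm", "payload": {
  "steps": [
    [0,[0.001,0,0],0],
    [0,[0.003,0,0],0],
    [0,[0.003,0,0],0]
  ]
}}

```text
time: 30.92
ee_pos: [0.4324, 0.3853, 0.0801]
tcp_rot: [0.706, 0.038, 0.706, -0.038]
contact_force: [-0.4, 0.6, -1.2]
opening: 0.0196
```

Request:
{"api": "step_arm", "payload": {
  "steps": [
    [0,[0.001,0,0],0],
    [0,[0.002,0,0],0],
    [0,[0.002,0,0],0]
  ]
}}

```text
time: 31.17
ee_pos: [0.4325, 0.3854, 0.0782]
tcp_rot: [0.706, 0.038, 0.706, -0.038]
contact_force: [-0.8, -0.4, -0.5]
opening: 0.0194
```

Request:
{"api": "step_arm", "payload": {
  "steps": [
    [0,[0.001,0,0],0],
    [0,[0.001,0,0],0]
  ],
  "newtons": 20
}}

```text
time: 31.33
ee_pos: [0.4326, 0.3854, 0.0773]
tcp_rot: [0.706, 0.038, 0.706, -0.038]
contact_force: [-0.5, -0.5, -2.0]
opening: 0.0191
```

Request:
{"api": "step_arm", "payload": {
  "steps": [
    [0,[0.001,0,0],0],
    [0,[0.001,0,0],0]
  ]
}}

```text
time: 31.5
ee_pos: [0.4327, 0.3855, 0.0767]
tcp_rot: [0.706, 0.038, 0.706, -0.038]
contact_force: [-0.0, 1.1, 0.8]
opening: 0.0193
```

Request:
{"api": "step_arm", "payload": {
  "steps": [
    [0,[0.001,0,0],0],
    [0,[0.001,0,0],0]
  ]
}}

```text
time: 31.67
ee_pos: [0.4327, 0.3854, 0.0767]
tcp_rot: [0.706, 0.038, 0.706, -0.038]
contact_force: [-1.7, -1.7, 7.9]
opening: 0.0192
```

Request:
{"api": "step_arm", "payload": {
  "steps": [
    [0,[0.001,0,0],0],
    [0,[0.001,0,0],0]
  ]
}}

```text
time: 31.83
ee_pos: [0.4327, 0.3854, 0.0766]
tcp_rot: [0.706, 0.038, 0.706, -0.037]
contact_force: [-2.6, -3.0, 16.1]
opening: 0.0195
```

Request:
{"api": "step_arm", "payload": {
  "steps": [
    [0,[-0.001,0,0],0],
    [0,[-0.002,0,0],0],
    [0,[-0.002,0,0],0]
  ]
}}

```text
time: 32.08
ee_pos: [0.4328, 0.3855, 0.0767]
tcp_rot: [0.706, 0.038, 0.706, -0.038]
contact_force: [-0.6, -1.1, 5.8]
opening: 0.0194
```

```bash
python3 -c "
from h import *
go([.432,.385,.08],-5.9)
S=grab_frame('scene')
crop(S,(190,330),35,9,'pics/q3_s.png')
"
```

```text
t 32.08 pos [0.4328 0.3855 0.0767] F [-0.6 -1.1  5.8] open 0.0194 zhead -6.11 tilt [ 0.001  0.    -1.   ]
shift [-0.0033 -0.0006 -0.0007]
turn about tool x -0.21
pics/q3_s.png origin 143 295 k 9 (630, 837, 3)
```

View pics/q3_s.png

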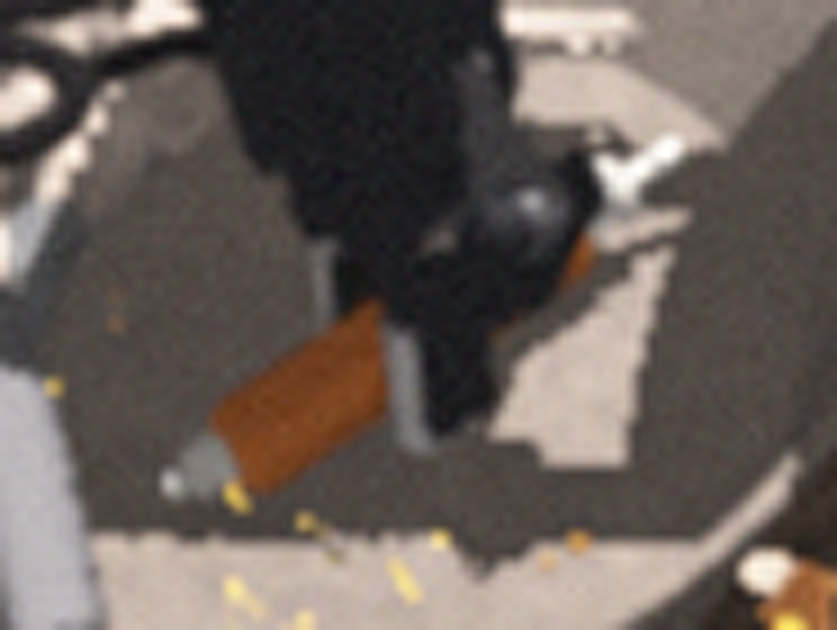

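Request:
{"api": "step_arm", "payload": {
  "steps": [
    [0.24,[-0.001,0,0],0],
    [0.26,[-0.001,0,0],0],
    [0.28,[-0.001,0,0],0],
    [0.3,[-0.001,0,0],0],
    [0.34,[-0.001,0,0],0]
  ]
}}

```text
time: 32.55
ee_pos: [0.4326, 0.3854, 0.0773]
tcp_rot: [0.706, 0.038, 0.706, -0.038]
contact_force: [-0.6, 0.1, 0.2]
opening: 0.0289
```

Request:
{"api": "step_arm", "payload": {
  "steps": [
    [0.5,[0,0,0],0],
    [0.6,[0,0,0],0],
    [0.6,[0,0,0],0],
    [0.6,[0,0,0],0]
  ]
}}

```text
time: 32.88
ee_pos: [0.4326, 0.3854, 0.0775]
tcp_rot: [0.706, 0.038, 0.706, -0.038]
contact_force: [0.2, -0.6, -1.0]
opening: 0.0513
```

```bash
python3 -c "
from h import *
go([.432,.385,.08],-5.9)
S=grab_frame('scene')
crop(S,(190,330),35,9,'pics/q4_s.png')
"
```

```text
t 32.88 pos [0.4326 0.3854 0.0775] F [ 0.2 -0.6 -1. ] open 0.0513 zhead -6.11 tilt [-0. -0. -1.]
shift [-0.0025 -0.0005 -0.0006]
turn about tool x -0.21
pics/q4_s.png origin 143 295 k 9 (630, 837, 3)
```

View pics/q4_s.png

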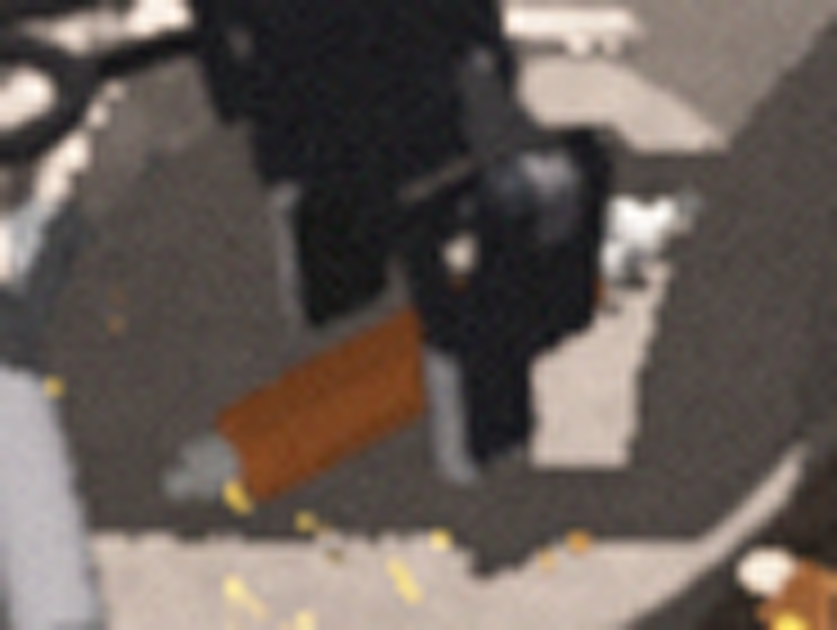

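The handle is lying on the pan floor and the fingers are open. I'll retreat straight up.

Request:
{"api": "step_arm", "payload": {
  "steps": [
    [0.6,[-0.01,0,0],0],
    [0.6,[-0.035,0,0],0],
    [0.6,[-0.07,0,0],0],
    [0.6,[-0.11,0,0],0],
    [0.6,[-0.15,0,0],0]
  ]
}}

```text
time: 33.35
ee_pos: [0.432, 0.3849, 0.2292]
tcp_rot: [0.706, 0.037, 0.706, -0.038]
contact_force: [0.8, 0.6, -0.2]
opening: 0.0517
```

Request:
{"api": "step_arm", "payload": {
  "steps": [
    [0.6,[-0.03,-0.03,0],0],
    [0.6,[-0.05,-0.06,0],0],
    [0.6,[-0.05,-0.1,0],0],
    [0.6,[-0.05,-0.13,0],0],
    [0.6,[-0.05,-0.13,0],0]
  ]
}}

```text
time: 33.77
ee_pos: [0.4167, 0.2514, 0.2787]
tcp_rot: [0.706, 0.038, 0.706, -0.04]
contact_force: [-0.5, 0.5, 0.2]
opening: 0.051
```

Request:
{"api": "step_arm", "payload": {
  "steps": [
    [0.6,[0,0,0],0],
    [0.6,[0,0,0],0],
    [0.6,[0,0,0],0],
    [0.6,[0,0,0],0]
  ]
}}

```text
time: 34.1
ee_pos: [0.4191, 0.2572, 0.2774]
tcp_rot: [0.706, 0.037, 0.706, -0.037]
contact_force: [-0.2, -0.3, -0.6]
opening: 0.0512
```

```bash
python3 -c "
from h import *
T=grab_frame('top');S=grab_frame('scene');cv2.imwrite('pics/fin_t.png',T['color']);cv2.imwrite('pics/fin_s.png',S['color'])
b=T['color'].astype(int);m=np.zeros(b.shape[:2],bool);m[240:285,130:190]=1
mm=m&(b[...,2]-b[...,0]>60);ys,xs=np.nonzero(mm);p=ray(T,(xs.mean(),ys.mean()),.018);print(mm.sum(),p,np.linalg.norm(p[:2]-[.464,.4]))
m[:]=0;m[225:275,360:395]=1;mm=m&(b[...,2]-b[...,0]>40);ys,xs=np.nonzero(mm);print('tool',mm.sum(),ray(T,(xs.mean(),ys.mean()),.024))
print(get_obs()['time'],get_obs()['ee_pos'],get_obs()['qd'].round(3))
"
```

```text
0 [nan nan nan] nan
tool 149 [ 0.45611677 -0.32713745  0.024     ]
34.2 [0.41891483 0.25706071 0.27720526] [-0.002  0.001  0.006  0.     0.002  0.   ]<string>:5: RuntimeWarning: Mean of empty slice.
  ret = ret.dtype.type(ret / rcount)
```

View pics/fin_t.png

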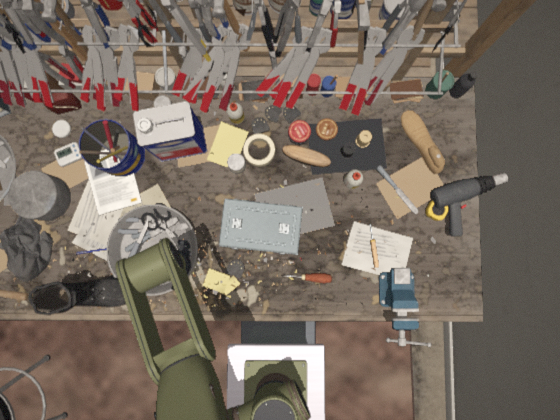

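View pics/fin_s.png

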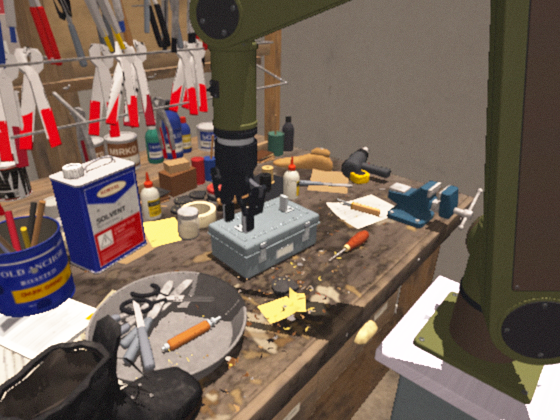

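```bash
python3 -c "
from h import *
S=grab_frame('scene');b=S['color'].astype(int);m=np.zeros(b.shape[:2],bool);m[310:360,150:225]=1
mm=m&(b[...,2]-b[...,0]>60);ys,xs=np.nonzero(mm);p=ray(S,(xs.mean(),ys.mean()),.015);print(mm.sum(),p,np.linalg.norm(p[:2]-[.464,.4]))
print(finish_job(), get_obs()['time'])
"
```

```text
537 [0.43103745 0.38818958 0.015     ] 0.03501450949652323
the job is handed in; nothing more can be done
the job is handed in; nothing more can be done
```

The handle is off the toolbox and lying in the iron pan, and the forked tool is flat on the bench. I handed the job in at about 34 s of the 64 s allowed; no verdict was reported.

**Pressing and lifting:** I pressed the flange back to its stop. The wrist force reading peaked at about 13 N, under the 17 N limit. I then lifted the sprung end over its lug and let it down on top.

**What went wrong on the way:** My first withdrawal of the fork dragged the handle's sprung end about 40 mm towards the front. The lower prong was still carrying the pin. I pushed the end back over the lug, found the slot's clearance by feel, and the second withdrawal came away cleanly.

**Laying down:** I laid the tool back on the paper, drew the handle about 8 mm to the right, lifted it free and placed it in the pan. Just before release the fingertips pressed on the pan floor with up to about 16 N. I let the handle go a few millimetres above the floor with one end still tilted up, so that end dropped roughly a centimetre.

**Last checks:**
- **Handle:** the scene camera puts the middle of the grip about 35 mm from the pan's centre (limit 100 mm), lying flat.
- **Tool:** it lies flat about 0.7 m from the pan.
- **Bystanders:** all look unmoved in the last two pictures; I compared by eye and did not measure.
- **Arm:** it was still and clear of everything.
- **Failed check:** the top camera could not confirm the handle, because the arm blocked its view.

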